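# Serve the warmed cups

### The arm

A 6-joint arm with a two-finger parallel gripper is mounted at the origin on the work surface. World frame = base frame: x ahead of the robot, y to its left, z up, the work surface at z = 0. Lengths are in m, angles in degrees, forces in N, time in s.
With the tool pointing down it reaches from about 0.4 to 0.825 m from the base axis. Payload 7 kg.
Tool frame: the origin (TCP) lies midway between the tips of the shut fingers; the grasp point (between the pads) lies 19 mm behind it; x points along the fingers, z is the direction in which the jaws open and shut, and the axes are right-handed (so a half turn about x gives the same grasp; the last joint's range is limited). The gripper opens to 88 mm and grips with 3 to 60 N. Pads are 19 mm wide; open, the fingers measure 130 mm over their backs; the gripper's body (78 mm by 193 mm) begins 47 mm behind the grasp point.
Start: joints at [80.449, 20.546, 0.682, 0, -70.136, -16.507], TCP at [0.297, 0.606, 0.227] pointing down, gripper open.
Joint ranges: [-176.03, 176.03], [-82.01, 121.73], [-58.28, 71.71], [-173.87, 95.51], [-174.79, -0.11], [-173.66, 173.66]. Speed limits (degrees/s): [136.94, 136.94, 172.46, 180, 180, 180].

### API

Orientations are given as [roll, pitch, yaw] about the fixed x, y, z axes, in that order (R = Rz(yaw) Ry(pitch) Rx(roll)).
In Python, from plant import get_state, capture, close_job gives the robot as it stands.
- The arm moves only by the tool play_rows, never from a script. Its argument "series" is one flat list of numbers, 4 for each row, row after row: the shift along the tool's x, y, z in m, then the turn about the tool's x in rad. In form: [tx, ty, tz, spin, tx, ty, tz, spin, ...]. A call has exactly 5 rows; each row shifts and turns the commanded pose from where the row before left it, along the tool's axes as they then stand; what a row does not reach is not made up. A row lasts 1/12 s, in which the tool goes at most 41.7 mm and 7.16 degrees, less where a joint would pass 70% of its speed; a pose out of reach is approached as far as the arm can. A call is refused whole if a number of a shift passes 0.0417 or a number of a turn 0.125, either way. A call with a gripper value outside its range is refused whole. "jaw" is the opening in per cent of the stroke, from 0 (shut) to 100 (fully open), set as the call begins (left out, the last holds). The fingers move at their own pace and stop on an object; "squeeze" is the grip in N (left out, the last holds). Time passes only in rows, so rows that do not move let the fingers close, or fill a call up. It gives the time, the measured TCP pose, the force and the opening at its end, in the units of the state.
- get_state(): the state, without advancing time (a new reading comes with each control period).
- capture(name): name is "scene" or "top" or "wrist"; returns a dict with "img" (480x640x3 uint8, blue, green, red), "K" (3x3 intrinsics, pixels), "k1" (the pictures are not rectified: a ray, as slopes to the right and down, at radius r is drawn at 1 + k1 r^2 times it, then the intrinsics apply), "world_from_camera" (4x4, takes a point from camera to world coordinates). Camera axes: x right, y down, z forward; pixel columns grow to the right and rows downward; lengths in m; the calibration is good to about 2 mm. A picture is of the moment at which its call begins. There is no depth.
- close_job(): hands the job in, once; it reports no verdict.
The state is a dict: "time_s": time; "joints": joint angles; "qd": joint speeds; "joint_torque": joint torques, N m; "tcp_pos": TCP position; "eef_rot": TCP orientation; "contact_force": force on the tool from outside, world axes, zero at the start; "moment": the same for the moment, N m; "gripper_width": finger opening in m.
Only numpy, scipy, OpenCV 4.12 (cv2) and the standard library are available. Lean on these libraries where they do the work, as an engineer would, in place of code of your own. Each camera call takes 0.05 s, during which the arm holds its last target.

### The job

The cups in the wooden cup warmer are ready to serve. First, with the lid still shut, switch the warmer off by turning its dial until the pointer is at the zero mark; then lift the lid open until it rests on its stop, take out every cup, stand them all upright in the round grey tray (none stacked), and shut the lid fully again. Leave the canister and the sugar bowl alone, and leave the dial at zero.

Things in the scene. Friction and masses are not known exactly. Their poses are not given: they have to be found in the camera images.
- warmer: wooden cup warmer fixed to the table: an open box 156 (x) x 286 (y) x 80 mm high, walls 10 mm, floor 12 mm thick (inside 136 x 266 x 68 mm), hinged lid on top; joined to its -y side is a white control deck 156 (x) x 90 (y) x 80 mm high with the dial on top. Origin: underside, at the centre of the box (not of the deck); x points from the front (handle side) to the hinge side, z up.
- lid (a joint): lid angle, rad: 0 shut, grows as the front edge rises, 1.72 at its stop (just past upright, where it stays by itself). Lid is 12 mm thick, 0.45 kg; from its hinge it reaches 156 mm to the front edge. The hinge is damped: released, the lid sinks shut within a second or two when it is short of upright.
- lid_handle (a point): middle of the lid's handle, a round steel bar 10 mm thick and 100 mm long, parallel to the hinge, 38 mm out beyond the lid's front edge (33 mm free gap), on two 8 mm posts 100 mm apart; lies 194 mm from the hinge line and 7 mm above the hinge plane (87 mm above the table when shut). Moves with the lid, axes as the lid's.
- lid_hinge (a point): middle of the hinge line, on the box's far (+x) rim, 80 mm above the table; the lid turns about its y axis. Moves with the lid, axes as the lid's.
- dial (a joint): dial angle, rad: 0 when the white pointer end is at the zero mark, grows clockwise seen from above; turns from -0.8 to 2.6 with light friction, stays where it is left.
- dial_grip (a point): on the dial's upright axis, 22 mm above the deck (102 mm above the table), the height to grip. The dial is a dark disc 48 mm wide and 7 mm high, with a bar grip 46 mm long, 12 mm wide, reaching 33 mm above the deck; its axis is at x 0, y -188 mm in the warmer's frame. The bar lies along the point's x; the end towards -x carries the white pointer line. Turns with the dial.
- zero_mark (a point): middle of the zero mark, the longest and broadest black line on the deck, straight in front (-x of the warmer) of the dial axis, on the deck's top.
- floor_centre (a point): centre of the compartment's floor, 12 mm above the table.
- tray: round grey metal tray, loose, 0.9 kg: outside 230 mm wide at the rim, 28 mm high, inside about 220 mm wide at the floor, 5 mm thick floor; two thin wire handles at +x and -x, 135 mm from the centre. Origin: centre of the underside, z up.
- cup0: white ribbed ceramic cup without handle, open top, 50 mm wide, straight-sided, 50 mm high, wall 4 mm, thick 10 mm bottom, 0.13 kg; at the start stands in the warmer's compartment, one of up to four in a row; may be absent. Origin: centre of its underside, z up along the cup.
- cup1: white ribbed ceramic cup without handle, open top, 50 mm wide, straight-sided, 50 mm high, wall 4 mm, thick 10 mm bottom, 0.13 kg; at the start stands in the warmer's compartment, one of up to four in a row; may be absent. Origin: centre of its underside, z up along the cup.
- cup2: white ribbed ceramic cup without handle, open top, 50 mm wide, straight-sided, 50 mm high, wall 4 mm, thick 10 mm bottom, 0.13 kg; at the start stands in the warmer's compartment, one of up to four in a row; may be absent. Origin: centre of its underside, z up along the cup.
- cup3: white ribbed ceramic cup without handle, open top, 50 mm wide, straight-sided, 50 mm high, wall 4 mm, thick 10 mm bottom, 0.13 kg; at the start stands in the warmer's compartment, one of up to four in a row; may be absent. Origin: centre of its underside, z up along the cup.
- canister: white ceramic canister with wooden lid, 84 mm wide, 100 mm high; leave alone. Origin: centre of the underside.
- sugar_bowl: small open white bowl 76 mm wide, 45 mm high, beyond the work beside the canister; leave alone. Origin: centre of the underside.

How it is judged:
By the outcome, as a careful person would: the job done as asked, in the order asked, and still so for the second after the job is handed in, with the robot touching nothing.
Of cup0, cup1, cup2, cup3 only 2 to 4 are there at a start; the rules pass over those that are not, and their reading is None.
At some moment in a run one of tray may be knocked a few centimetres aside while the robot is not near it.
It also fails if it takes over 210 s, if anything falls off the work surface, if the arm or the gripper's body presses on something with over 40 N, if the wrist force passes 120 N, or if a joint passes its speed limit or range.

## Working session

There is one attempt and no reset: what is moved stays moved. The work goes in short steps, Python scripts to look and compute and a tool call to move; the robot and the scene stay as the last step left them, time stands still between calls to the robot, and variables do not carry over. Pictures are saved under pics/ and viewed, and the job is handed in when it is done.

Besides the shell and the picture viewer there is one more tool, called after "Request:" as a command line: name --argument value ..., lists and objects as JSON in quotes. play_rows: Moves the arm, as the interface text tells. Its arguments: {"type":"object","properties":{"series":{"type":"array","items":{"type":"number"}},"jaw":{"type":"number"},"squeeze":{"type":"number"}},"required":["series"]}

```bash
ls; mkdir -p pics; python3 - <<'E'
from plant import *
import cv2
s=get_state();print(s)
for n in ["scene","top","wrist"]:
    c=capture(n);cv2.imwrite(f"pics/{n}0.png",c["img"]);print(n,c["K"],c["k1"],c["world_from_camera"])
E
```

```text
pics
{'time_s': 0.0, 'joints': array([ 8.04489793e+01,  2.05913482e+01,  6.32821342e-01, -2.16011363e-02,
       -7.01380235e+01, -1.65073912e+01]), 'qd': array([-0.050724  ,  0.02736789,  0.03204182,  0.04942241,  0.1254046 ,
        0.05549436]), 'joint_torque': array([ 2.79076034e-03, -5.82726574e+01,  2.93047732e+01,  6.99658647e+00,
        6.97416253e-03, -1.46059956e-04]), 'tcp_pos': array([0.29630957, 0.60591093, 0.2256118 ]), 'eef_rot': array([   4.63174465,   89.90133654, -111.43402354]), 'contact_force': array([-0.15069685,  0.20447013,  0.64470601]), 'moment': array([-0.01329655,  0.00832388, -0.02514138]), 'gripper_width': 0.087462645980268}
scene [[461.35946667   0.         316.69089073]
 [  0.         461.35946667 245.80750153]
 [  0.           0.           1.        ]] -0.11549178460011117 [[ 0.90494558  0.3614246  -0.22460133  0.81475595]
 [ 0.42547335 -0.76011828  0.49111366 -0.52646364]
 [ 0.00677698 -0.53999302 -0.84164221  0.94813601]
 [ 0.          0.          0.          1.        ]]
top [[495.10149252   0.         315.82184248]
 [  0.         495.10149252 242.64742633]
 [  0.           0.           1.        ]] -0.10765005586841443 [[-0.014038   -0.9926589   0.12013011  0.46060091]
 [-0.99978523  0.01210288 -0.01682305 -0.02743607]
 [ 0.01524563 -0.12034047 -0.99261561  1.02411599]
 [ 0.          0.          0.          1.        ]]
wrist [[431.85151977   0.         310.76588559]
 [  0.         431.85151977 235.27889798]
 [  0.           0.           1.        ]] -0.055853061012913395 [[-0.4396002  -0.86524851 -0.24103253  0.36183083]
 [-0.89819179  0.42400781  0.11605555  0.57596234]
 [ 0.00178278  0.26751148 -0.96355302  0.38456778]
 [ 0.          0.          0.          1.        ]]
```

View pics/scene0.png

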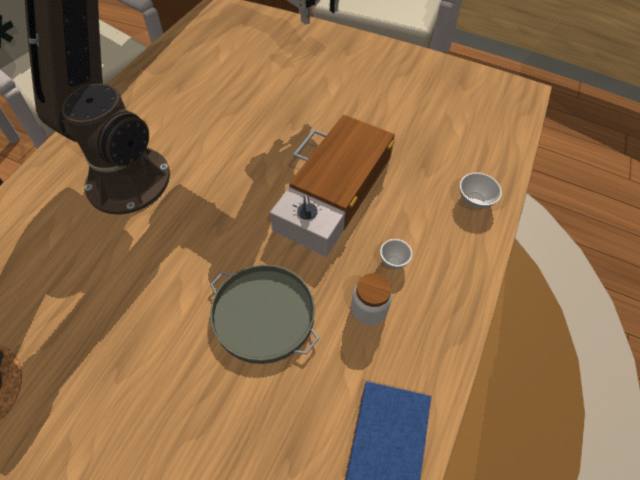

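View pics/top0.png

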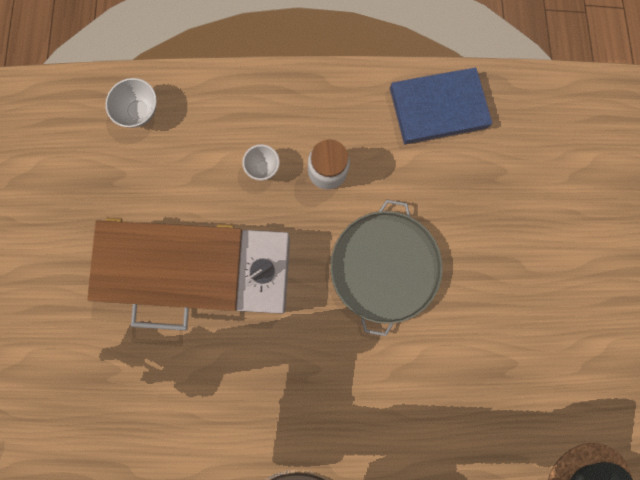

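View pics/wrist0.png

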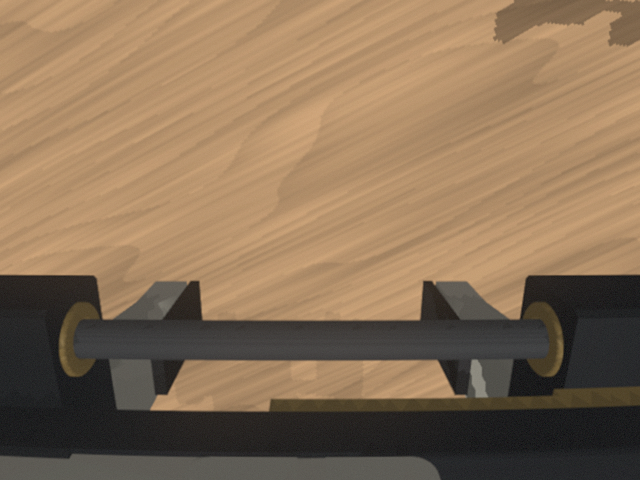

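```bash
python3 - <<'E'
import cv2
i=cv2.imread("pics/top0.png")
cv2.imwrite("pics/t0a.png",cv2.resize(i[205:340,80:300],None,fx=3.6,fy=3.6,interpolation=cv2.INTER_CUBIC))
cv2.imwrite("pics/t0b.png",cv2.resize(i[225:320,230:300],None,fx=6,fy=6,interpolation=cv2.INTER_CUBIC))
E
```

```text
(no output)
```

View pics/t0a.png

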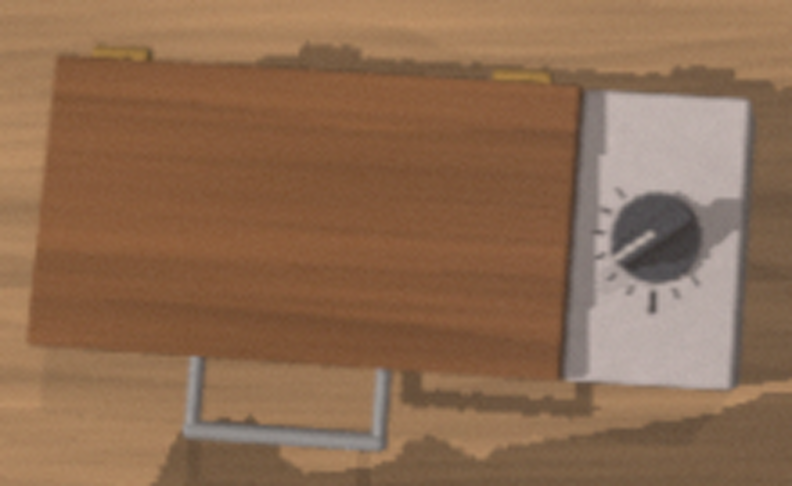

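View pics/t0b.png

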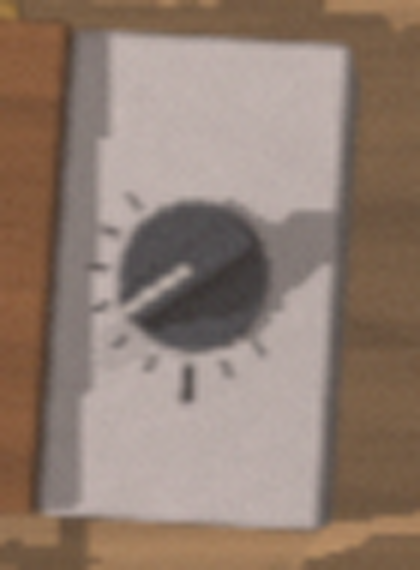

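```bash
cat > h.py <<'E'
import numpy as np,cv2,pickle
def ray(c,uv):
    K,k1=np.array(c["K"]),c["k1"]
    d=np.array([k1,0,0,0.])
    # model: (x,y)*(1+k1 r^2)
    p=cv2.undistortPointsIter(np.array([[uv]],float),K,d,None,None,(3,50,1e-10))[0,0]
    T=np.array(c["world_from_camera"]);v=T[:3,:3]@np.array([p[0],p[1],1.])
    return T[:3,3],v
def onz(c,uv,z):
    o,v=ray(c,uv);return o+v*(z-o[2])/v[2]
def proj(c,P):
    T=np.array(c["world_from_camera"]);q=T[:3,:3].T@(np.array(P,float)-T[:3,3])
    a=q[:2]/q[2];a=a*(1+c["k1"]*(a@a));K=c["K"];return np.array([K[0][0]*a[0]+K[0][2],K[1][1]*a[1]+K[1][2]])
def tri(c1,u1,c2,u2):
    o1,v1=ray(c1,u1);o2,v2=ray(c2,u2)
    A=np.stack([v1,-v2],1);t=np.linalg.lstsq(A,o2-o1,rcond=None)[0]
    a,b=o1+v1*t[0],o2+v2*t[1];return (a+b)/2,np.linalg.norm(a-b)
E
python3 - <<'E'
from h import *
from plant import *
c=capture("top");pickle.dump({k:c[k] for k in("K","k1","world_from_camera")},open("top.pkl","wb"))
f=lambda x,y,z:onz(c,(x/3.6+80-.5+.14,y/3.6+205-.36),z).round(4)
for n,p in dict(LBL=(55,57,.092),LBR=(580,85,.092),LFR=(560,380,.092),LFL=(28,345,.092),DBR=(750,100,.08),DFR=(735,388,.08),h1=(188,432,.09),h2=(382,442,.09)).items():print(n,f(*p))
g=lambda x,y,z:onz(c,(x/6+230-.4,y/6+225-.4),z).round(4)
print("disc",g(195,275,.087),"zero",g(188,384,.08),"pt",g(124,312,.113),g(189,270,.113))
# tray rim
hsv=cv2.cvtColor(c["img"],cv2.COLOR_BGR2HSV)
print(hsv[265,385],hsv[265,340])
m=cv2.inRange(hsv,(35,15,40),(100,90,160)); 
cs=cv2.findContours(m,cv2.RETR_EXTERNAL,cv2.CHAIN_APPROX_NONE)[0];k=max(cs,key=cv2.contourArea)
print(cv2.contourArea(k),cv2.boundingRect(k));e=cv2.fitEllipse(k);print(e)
for z in(.005,.028):print(onz(c,e[0],z).round(4))
s=get_state();from scipy.spatial.transform import Rotation as R
print(s["time_s"],R.from_euler("xyz",s["eef_rot"],degrees=True).as_matrix().round(3))
E
```

```text
LBL [0.6219 0.3843 0.092 ]
LBR [0.6028 0.0993 0.092 ]
LFR [0.448  0.1094 0.092 ]
LFL [0.4678 0.3935 0.092 ]
DBR [0.5953 0.0099 0.08  ]
DFR [0.4427 0.019  0.08  ]
h1 [0.422  0.3061 0.09  ]
h2 [0.4166 0.2028 0.09  ]
disc [0.5223 0.0592 0.087 ] zero [0.4882 0.0621 0.08  ] pt [0.5094 0.0786 0.113 ] [0.5221 0.0586 0.113 ]
[ 28  28 117] [25 35 87]
30.0 (594, 464, 23, 8)
((606.5003662109375, 467.62921142578125), (6.050657749176025, 19.855939865112305), 86.97013092041016)
[ 0.0958 -0.6545  0.005 ]
[ 0.104  -0.6404  0.028 ]
0.2 [[-0.     0.898 -0.439]
 [-0.001 -0.439 -0.898]
 [-1.     0.     0.001]]
```

Request:
play_rows --series '[0, 0, 0, 0.108, 0, 0, 0, 0.108, 0, 0, 0, 0.108, 0, 0, 0, 0.108, 0, 0, 0, 0.108]' --jaw 45 --squeeze 20

```text
time_s: 0.62
tcp_pos: [0.2965, 0.6062, 0.2263]
eef_rot: [32.0, 90.0, -115.3]
contact_force: [0.0, 0.5, 0.1]
gripper_width: 0.0598
```

```bash
cat >> h.py <<'E'
from scipy.spatial.transform import Rotation as Rr
O=np.array([.5351,.2466,0]);yw=np.radians(-3.85)
X=np.array([np.cos(yw),np.sin(yw),0]);Y=np.array([-np.sin(yw),np.cos(yw),0])
def W(a,b,z):return O+a*X+b*Y+np.array([0,0,z])
def go(t,ang=None):
    from plant import get_state
    s=get_state();M=Rr.from_euler("xyz",s["eef_rot"],degrees=True).as_matrix()
    z=np.degrees(np.arctan2(M[1,2],M[0,2]))
    print("t",round(s["time_s"],2),"tcp",s["tcp_pos"].round(4),"jawang",round(z,1),"F",s["contact_force"].round(1),"w",round(s["gripper_width"],4),"J",s["joints"].round(0))
    if t is not None: 
        d=np.array(t)-s["tcp_pos"];print("d tool",(M.T@d).round(4),"world",d.round(4))
    if ang is not None:
        d=(z-ang+90)%180-90;print("spin to",ang,":",round(np.radians(d),3))
E
python3 -c "
from h import *
go(W(0,-.188,.2),33)"
```

```text
t 0.62 tcp [0.2965 0.6062 0.2263] jawang -147.3 F [0.  0.5 0.1] w 0.0598 J [ 80.  21.   1.  -0. -70. -48.]
d tool [0.0265 0.5826 0.1053] world [ 0.226  -0.5472 -0.0263]
spin to 33 : -0.005
```

Request:
play_rows --series '[0, 0.038, 0.007, 0, 0, 0.038, 0.007, 0, 0, 0.038, 0.007, 0, 0, 0.038, 0.007, 0, 0, 0.038, 0.007, 0]'

```text
time_s: 1.03
tcp_pos: [0.3709, 0.4262, 0.2264]
eef_rot: [29.2, 90.0, -117.8]
contact_force: [1.1, -0.7, 0.1]
gripper_width: 0.0398
```

Request:
play_rows --series '[0, 0.038, 0.007, 0, 0, 0.038, 0.007, 0, 0, 0.038, 0.007, 0, 0, 0.038, 0.007, 0, 0, 0.038, 0.007, 0]'

```text
time_s: 1.45
tcp_pos: [0.445, 0.2477, 0.2267]
eef_rot: [-153.3, 90.0, 59.7]
contact_force: [-0.0, -0.5, 0.4]
gripper_width: 0.0393
```

```bash
python3 -c "
from h import *
from plant import *
go(W(0,-.188,.2),33)
for n in ['scene','top','wrist']: cv2.imwrite(f'pics/{n}1.png',capture(n)['img'])"
```

```text
t 1.45 tcp [0.445  0.2477 0.2267] jawang -147.0 F [-0.  -0.5  0.4] w 0.0393 J [ 51.   5. -20.  -0. -65. -18.]
d tool [0.0267 0.2004 0.0379] world [ 0.0775 -0.1887 -0.0267]
spin to 33 : 0.0
```

View pics/scene1.png

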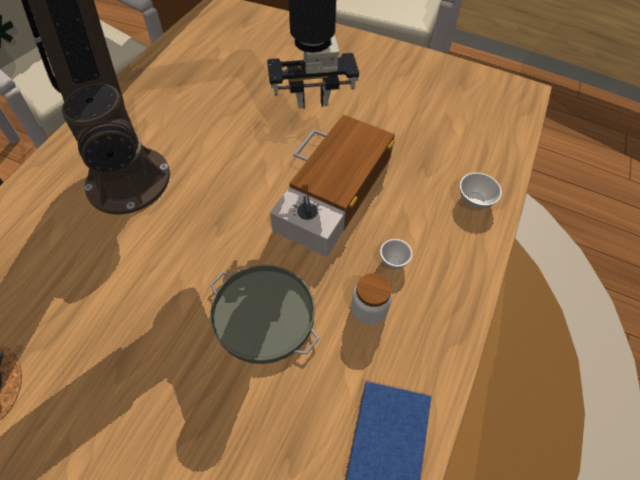

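View pics/top1.png

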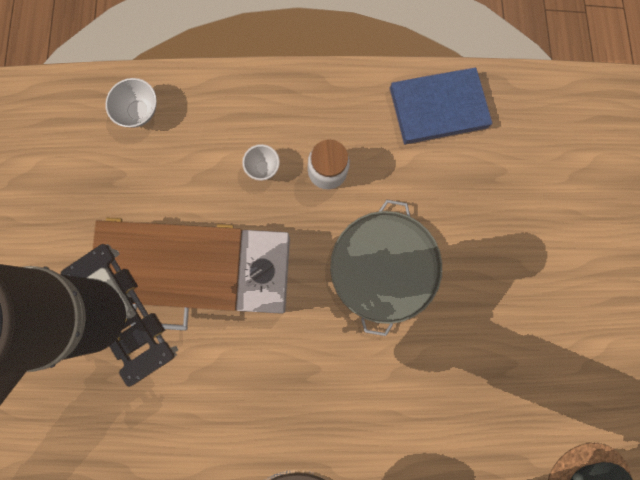

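Request:
play_rows --series '[0, 0.04, 0.0076, 0, 0, 0.04, 0.0076, 0, 0, 0.04, 0.0076, 0, 0, 0.04, 0.0076, 0, 0, 0.04, 0.0076, 0]'

```text
time_s: 2.02
tcp_pos: [0.5223, 0.0604, 0.2267]
eef_rot: [-179.6, 90.0, 33.5]
contact_force: [1.0, 1.2, -0.2]
gripper_width: 0.0397
```

```bash
python3 -c "
from h import *
from plant import *
go(W(0,-.188,.092),33)
for n in ['wrist','scene']: cv2.imwrite(f'pics/{n}2.png',capture(n)['img'])"
```

```text
t 2.02 tcp [0.5223 0.0604 0.2267] jawang -146.9 F [ 1.   1.2 -0.2] w 0.0397 J [ 28.   6. -18.  -0. -66.   5.]
d tool [0.1347 0.0012 0.0007] world [ 1.000e-04 -1.400e-03 -1.347e-01]
spin to 33 : 0.002
```

View pics/wrist2.png

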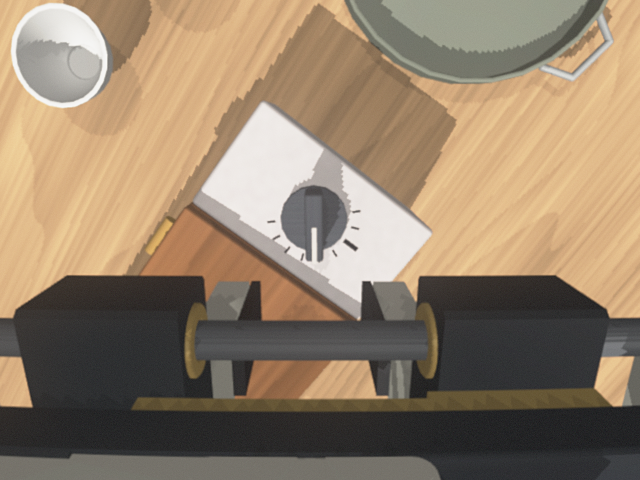

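Request:
play_rows --series '[0.027, 0, 0, 0, 0.027, 0.001, 0, 0, 0.027, 0, 0, 0, 0.027, 0, 0, 0, 0.026, 0, 0, 0]'

```text
time_s: 2.53
tcp_pos: [0.5223, 0.0614, 0.0913]
eef_rot: [-161.9, 90.0, 51.1]
contact_force: [0.3, -0.4, -0.0]
gripper_width: 0.0396
```

Request:
play_rows --series '[0, 0, 0, 0, 0, 0, 0, 0, 0, 0, 0, 0, 0, 0, 0, 0, 0, 0, 0, 0]' --jaw 5 --squeeze 20

```text
time_s: 2.95
tcp_pos: [0.5209, 0.0596, 0.0936]
eef_rot: [-5.7, 89.8, -152.7]
contact_force: [-12.7, -6.9, 11.3]
gripper_width: 0.0116
```

```bash
python3 -c "
from h import *
from plant import *
go(W(0,-.188,.092),86.15)
for n in ['wrist','scene']: cv2.imwrite(f'pics/{n}3.png',capture(n)['img'])"
```

```text
t 2.95 tcp [0.5209 0.0596 0.0936] jawang -147.0 F [-12.7  -6.9  11.3] w 0.0116 J [ 28.  14. -28.  -0. -48.   5.]
d tool [ 0.0016  0.0014 -0.001 ] world [ 0.0016 -0.0006 -0.0016]
spin to 86.15 : -0.928
```

View pics/scene3.png

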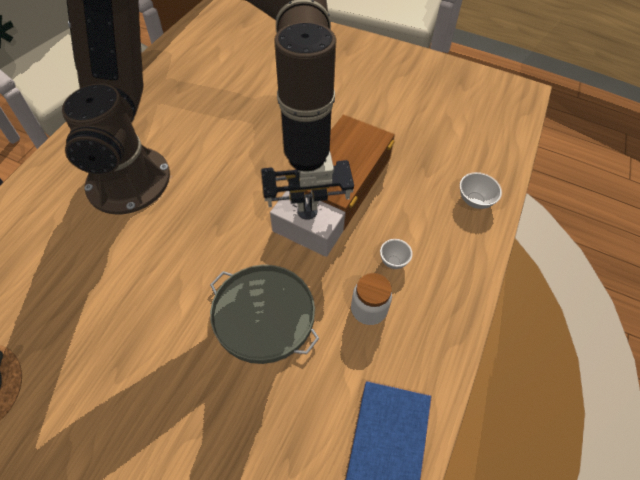

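Request:
play_rows --series '[-0.003, 0, 0.0015, 0, 0, 0, 0, 0, 0, 0, 0, 0, 0, 0, 0, 0, 0, 0, 0, 0]'

```text
time_s: 3.47
tcp_pos: [0.5207, 0.0597, 0.0952]
eef_rot: [-56.3, 89.9, 156.7]
contact_force: [0.3, 3.0, -13.3]
gripper_width: 0.0119
```

Request:
play_rows --series '[0.0015, 0, 0, -0.093, 0, 0, 0, -0.093, 0, 0, 0, -0.093, 0, 0, 0, -0.093, 0, 0, 0, -0.093]'

```text
time_s: 3.88
tcp_pos: [0.5203, 0.0593, 0.0951]
eef_rot: [-37.0, 89.9, -157.1]
contact_force: [-6.4, 1.3, 2.2]
gripper_width: 0.0118
```

Request:
play_rows --series '[0, 0, 0, -0.093, 0, 0, 0, -0.093, 0, 0, 0, -0.093, 0, 0, 0, -0.093, 0, 0, 0, -0.092]'

```text
time_s: 4.3
tcp_pos: [0.5202, 0.0587, 0.0951]
eef_rot: [-46.3, 89.9, -139.8]
contact_force: [-5.2, -1.1, 2.2]
gripper_width: 0.0118
```

Request:
play_rows --series '[0, 0, 0, 0, 0, 0, 0, 0, 0, 0, 0, 0, 0, 0, 0, 0, 0, 0, 0, 0]'

```text
time_s: 4.72
tcp_pos: [0.5201, 0.0587, 0.0951]
eef_rot: [-46.8, 89.9, -140.5]
contact_force: [-6.1, 0.3, 3.0]
gripper_width: 0.0117
```

```bash
python3 -c "
from h import *
go(W(0,-.188,.092),86.15)"
```

```text
t 4.72 tcp [0.5201 0.0587 0.0951] jawang -93.8 F [-6.1  0.3  3. ] w 0.0117 J [ 28.  14. -28.   0. -48.  58.]
d tool [ 0.0031  0.0023 -0.0005] world [ 0.0023  0.0003 -0.0031]
spin to 86.15 : 0.002
```

Release, rise, and look.

Request:
play_rows --series '[0, 0, 0, 0, 0, 0, 0, 0, 0, 0, 0, 0, 0, 0, 0, 0, 0, 0, 0, 0]' --jaw 40

```text
time_s: 5.13
tcp_pos: [0.5215, 0.0596, 0.0944]
eef_rot: [104.7, 90.0, 11.0]
contact_force: [-1.2, 0.2, -0.0]
gripper_width: 0.0343
```

Request:
play_rows --series '[-0.03, 0, 0, 0, -0.03, 0, 0, 0, -0.03, 0, 0, 0, -0.03, 0, 0, 0, -0.03, 0, 0, 0]'

```text
time_s: 5.55
tcp_pos: [0.521, 0.0593, 0.2458]
eef_rot: [89.0, 90.0, -4.8]
contact_force: [0.9, -0.8, -0.9]
gripper_width: 0.0353
```

```bash
python3 -c "
from h import *
from plant import *
go(W(-.116,0,.2),-3.85)
c=capture('wrist');pickle.dump(c,open('w4.pkl','wb'));i=c['img'];cv2.imwrite('pics/wrist4.png',i)"
```

```text
t 5.55 tcp [0.521  0.0593 0.2458] jawang -93.8 F [ 0.9 -0.8 -0.9] w 0.0353 J [ 28.   6. -16.   0. -68.  58.]
d tool [ 0.0457 -0.1143 -0.188 ] world [-0.1017  0.1951 -0.0458]
spin to -3.85 : -1.569
```

View pics/wrist4.png

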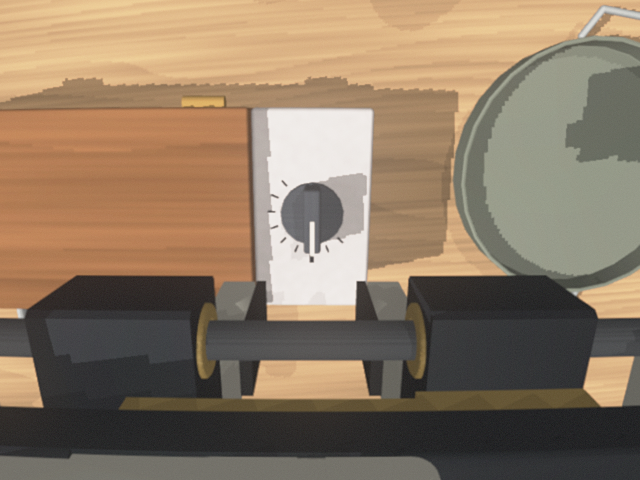

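```bash
python3 -c "
from h import *
c=pickle.load(open('w4.pkl','rb'));i=c['img'];cv2.imwrite('pics/w4z.png',cv2.resize(i[165:280,255:370],None,fx=5,fy=5,interpolation=cv2.INTER_CUBIC))"
```

```text
(no output)
```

View pics/w4z.png

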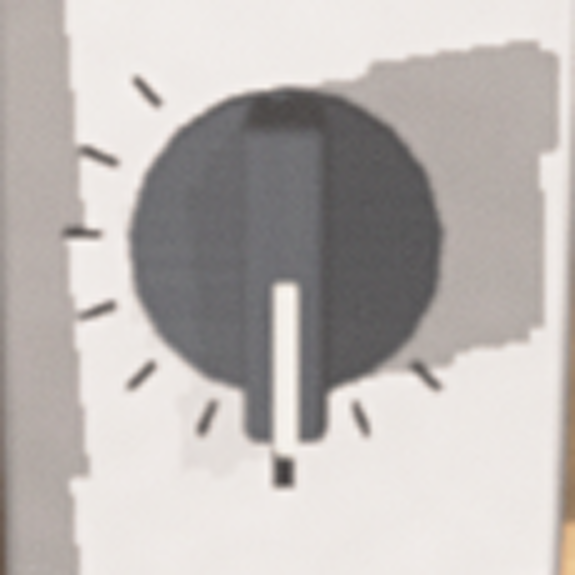

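Request:
play_rows --series '[0, 0, 0, 0.1047, 0, 0, 0, 0.1047, 0, 0, 0, 0.1047, 0, 0, 0, 0.1047, 0, 0, 0, 0.1047]' --jaw 28

```text
time_s: 6.02
tcp_pos: [0.5212, 0.0594, 0.244]
eef_rot: [117.1, 90.0, -7.0]
contact_force: [-0.0, -0.2, -0.3]
gripper_width: 0.0243
```

Request:
play_rows --series '[0, 0, 0, 0.1047, 0, 0, 0, 0.1047, 0, 0, 0, 0.1047, 0, 0, 0, 0.1047, 0, 0, 0, 0.1047]'

```text
time_s: 6.43
tcp_pos: [0.5212, 0.0595, 0.2439]
eef_rot: [121.0, 90.0, -33.1]
contact_force: [0.2, 0.8, -0.2]
gripper_width: 0.0247
```

Request:
play_rows --series '[0, 0, 0, 0.1047, 0, 0, 0, 0.1047, 0, 0, 0, 0.1047, 0, 0, 0, 0.1047, 0, 0, 0, 0.1047]'

```text
time_s: 6.85
tcp_pos: [0.5212, 0.0595, 0.2439]
eef_rot: [153.8, 90.0, -30.2]
contact_force: [1.0, 0.3, -1.2]
gripper_width: 0.0246
```

```bash
python3 -c "
from h import *
go(W(-.116,0,.2),-3.85)"
```

```text
t 6.85 tcp [0.5212 0.0595 0.2439] jawang 176.0 F [ 1.   0.3 -1.2] w 0.0246 J [ 28.   6. -17.   0. -68. -32.]
d tool [ 0.0439 -0.1872  0.1154] world [-0.1019  0.1949 -0.0439]
spin to -3.85 : -0.003
```

Request:
play_rows --series '[0, -0.0312, 0.0192, 0, 0, -0.0312, 0.0192, 0, 0, -0.0312, 0.0192, 0, 0, -0.0312, 0.0192, 0, 0, -0.0312, 0.0193, 0]'

```text
time_s: 7.27
tcp_pos: [0.4346, 0.2226, 0.2442]
eef_rot: [-141.1, 90.0, 35.1]
contact_force: [0.1, 0.8, 0.3]
gripper_width: 0.0245
```

Request:
play_rows --series '[0.02, -0.0312, 0.0193, 0, 0.02, 0, 0, 0, 0.02, 0, 0, 0, 0.01, 0, 0, 0, 0, 0, 0, 0]'

```text
time_s: 7.68
tcp_pos: [0.4173, 0.2528, 0.172]
eef_rot: [52.7, 89.8, -131.1]
contact_force: [-0.0, 0.4, 0.4]
gripper_width: 0.0244
```

```bash
python3 -c "
from h import *
from plant import *
go(W(-.116,0,.068),-3.85)
c=capture('wrist');i=c['img'];cv2.imwrite('pics/wrist5.png',i)"
```

```text
t 7.68 tcp [0.4173 0.2528 0.172 ] jawang 176.3 F [-0.   0.4  0.4] w 0.0244 J [ 54.   6. -27.  -0. -58. -58.]
d tool [ 0.104  -0.0021 -0.0022] world [ 0.0021  0.0016 -0.104 ]
spin to -3.85 : 0.002
```

View pics/wrist5.png

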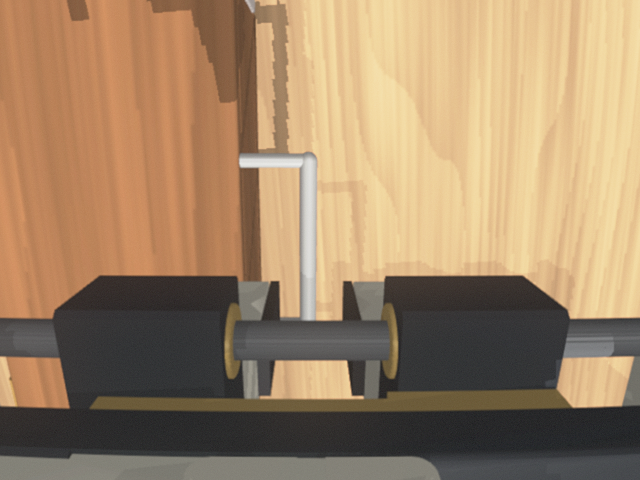

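Request:
play_rows --series '[0.02, -0.002, -0.002, 0, 0.021, 0, 0, 0, 0.021, 0, 0, 0, 0.021, 0, 0, 0, 0.021, 0, 0, 0]'

```text
time_s: 8.15
tcp_pos: [0.4218, 0.2561, 0.0708]
eef_rot: [-131.2, 89.8, 45.0]
contact_force: [-0.6, -0.0, -1.3]
gripper_width: 0.0244
```

Request:
play_rows --series '[0, 0, 0, 0, 0, 0, 0, 0, 0, 0, 0, 0, 0, 0, 0, 0, 0, 0, 0, 0]' --jaw 2 --squeeze 12

```text
time_s: 8.57
tcp_pos: [0.4193, 0.2557, 0.0713]
eef_rot: [-27.6, 89.9, 148.5]
contact_force: [-8.9, 2.8, -0.9]
gripper_width: 0.0094
```

```bash
python3 -c "
from h import *
from plant import *
go(W(-.116,0,.068),-3.85)
c=capture('scene');i=c['img'];cv2.imwrite('pics/s6.png',i)"
```

```text
t 8.57 tcp [0.4193 0.2557 0.0713] jawang 176.2 F [-8.9  2.8 -0.9] w 0.0094 J [ 54.  13. -34.  -0. -44. -58.]
d tool [ 0.0033  0.0013 -0.0002] world [ 0.0001 -0.0013 -0.0033]
spin to -3.85 : 0.0
```

View pics/s6.png

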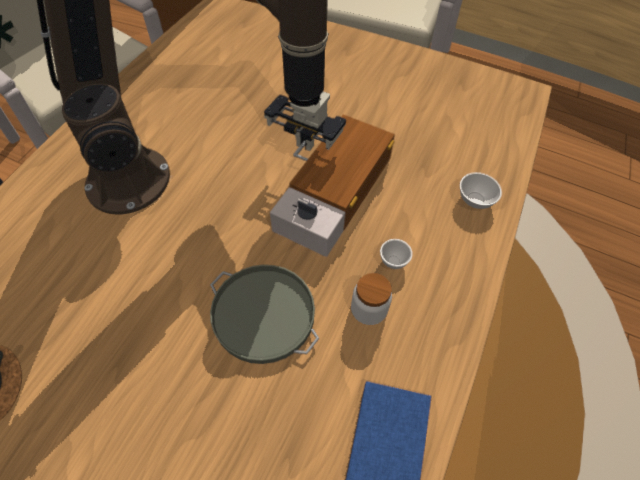

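```bash
python3 -c "
import numpy as np
t=np.linspace(0,1.715,36);r=.19413;d=.0361
x=-r*np.cos(t+d);z=r*np.sin(t+d)
# cumulative rounding
cx=np.round(-(z-z[0]),4);cz=np.round(-(x-x[0]),4)
for k in range(7):
  print([v for j in range(5*k,5*k+5) for v in (round(cx[j+1]-cx[j],4),0,round(cz[j+1]-cz[j],4),0)])
"
```

```text
[np.float64(-0.0095), 0, np.float64(-0.0006), 0, np.float64(-0.0094), 0, np.float64(-0.001), 0, np.float64(-0.0094), 0, np.float64(-0.0015), 0, np.float64(-0.0093), 0, np.float64(-0.002), 0, np.float64(-0.0092), 0, np.float64(-0.0024), 0]
[np.float64(-0.0091), 0, np.float64(-0.0029), 0, np.float64(-0.0089), 0, np.float64(-0.0033), 0, np.float64(-0.0088), 0, np.float64(-0.0037), 0, np.float64(-0.0085), 0, np.float64(-0.0042), 0, np.float64(-0.0084), 0, np.float64(-0.0045), 0]
[np.float64(-0.0081), 0, np.float64(-0.005), 0, np.float64(-0.0078), 0, np.float64(-0.0054), 0, np.float64(-0.0076), 0, np.float64(-0.0057), 0, np.float64(-0.0073), 0, np.float64(-0.0061), 0, np.float64(-0.007), 0, np.float64(-0.0065), 0]
[np.float64(-0.0066), 0, np.float64(-0.0068), 0, np.float64(-0.0064), 0, np.float64(-0.0071), 0, np.float64(-0.0059), 0, np.float64(-0.0074), 0, np.float64(-0.0056), 0, np.float64(-0.0077), 0, np.float64(-0.0052), 0, np.float64(-0.008), 0]
[np.float64(-0.0048), 0, np.float64(-0.0082), 0, np.float64(-0.0044), 0, np.float64(-0.0084), 0, np.float64(-0.004), 0, np.float64(-0.0086), 0, np.float64(-0.0036), 0, np.float64(-0.0089), 0, np.float64(-0.0031), 0, np.float64(-0.0089), 0]
[np.float64(-0.0027), 0, np.float64(-0.0092), 0, np.float64(-0.0022), 0, np.float64(-0.0092), 0, np.float64(-0.0018), 0, np.float64(-0.0094), 0, np.float64(-0.0013), 0, np.float64(-0.0094), 0, np.float64(-0.0008), 0, np.float64(-0.0095), 0]
[np.float64(-0.0004), 0, np.float64(-0.0095), 0, np.float64(0.0001), 0, np.float64(-0.0095), 0, np.float64(0.0005), 0, np.float64(-0.0095), 0, np.float64(0.001), 0, np.float64(-0.0094), 0, np.float64(0.0015), 0, np.float64(-0.0094), 0]
```

Request:
play_rows --series '[-0.0095, 0, 0.0014, 0, -0.0094, 0, -0.001, 0, -0.0094, 0, -0.0015, 0, -0.0093, 0, -0.002, 0, -0.0092, 0, -0.0024, 0]'

```text
time_s: 9.03
tcp_pos: [0.427, 0.2554, 0.1192]
eef_rot: [-141.6, 89.9, 34.7]
contact_force: [6.6, -2.7, -4.5]
gripper_width: 0.0098
```

Request:
play_rows --series '[-0.0091, 0, -0.0029, 0, -0.0089, 0, -0.0033, 0, -0.0088, 0, -0.0037, 0, -0.0085, 0, -0.0042, 0, -0.0084, 0, -0.0045, 0]'

```text
time_s: 9.45
tcp_pos: [0.445, 0.2541, 0.1621]
eef_rot: [-120.9, 89.9, 55.3]
contact_force: [3.8, -0.7, -4.3]
gripper_width: 0.0098
```

```bash
python3 -c "
from h import *
from plant import *
go(None)
t=.049*10+.0361
print(W(.078-.19413*np.cos(t),0,.08+.19413*np.sin(t)-.0157))
c=capture('scene');i=c['img'];cv2.imwrite('pics/s7.png',i)"
```

```text
t 9.45 tcp [0.445  0.2541 0.1621] jawang 176.2 F [ 3.8 -0.7 -4.3] w 0.0098 J [ 52.   8. -25.  -0. -57. -55.]
[0.44542463 0.25263484 0.16178521]
```

View pics/s7.png

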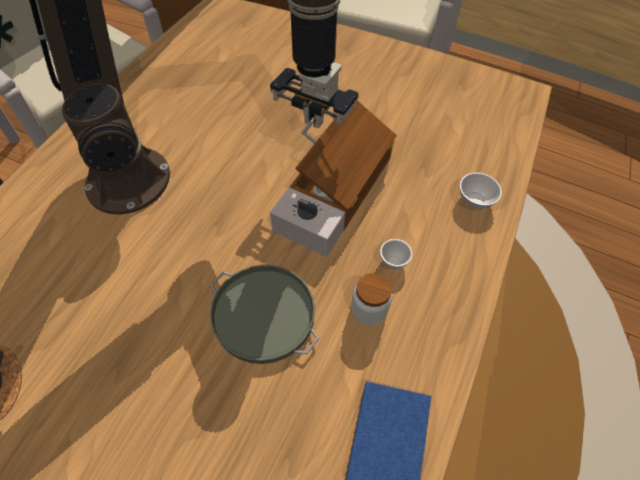

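Working; tracking the arc well.

Request:
play_rows --series '[-0.0081, 0, -0.005, 0, -0.0078, 0, -0.0054, 0, -0.0076, 0, -0.0057, 0, -0.0073, 0, -0.0061, 0, -0.007, 0, -0.0065, 0]'

```text
time_s: 9.92
tcp_pos: [0.4721, 0.2521, 0.1994]
eef_rot: [8.7, 89.9, -175.1]
contact_force: [-10.6, 1.0, 7.1]
gripper_width: 0.0093
```

Request:
play_rows --series '[-0.0066, 0, -0.0068, 0, -0.0064, 0, -0.0071, 0, -0.0059, 0, -0.0074, 0, -0.0056, 0, -0.0077, 0, -0.0052, 0, -0.008, 0]'

```text
time_s: 10.33
tcp_pos: [0.5098, 0.2494, 0.2299]
eef_rot: [25.5, 90.0, -158.2]
contact_force: [-5.5, -1.4, 5.2]
gripper_width: 0.0094
```

Request:
play_rows --series '[-0.0048, 0, -0.0082, 0, -0.0044, 0, -0.0084, 0, -0.004, 0, -0.0086, 0, -0.0036, 0, -0.0089, 0, -0.0031, 0, -0.0089, 0]'

```text
time_s: 10.75
tcp_pos: [0.5538, 0.2463, 0.2492]
eef_rot: [126.3, 90.0, -57.4]
contact_force: [-2.5, -2.9, 4.5]
gripper_width: 0.0098
```

Request:
play_rows --series '[-0.0027, 0, -0.0092, 0, -0.0022, 0, -0.0092, 0, -0.0018, 0, -0.0094, 0, -0.0013, 0, -0.0094, 0, -0.0008, 0, -0.0095, 0]'

```text
time_s: 11.17
tcp_pos: [0.6006, 0.243, 0.2568]
eef_rot: [83.4, 89.9, -100.3]
contact_force: [-1.7, -4.9, 2.7]
gripper_width: 0.0093
```

Request:
play_rows --series '[-0.0004, 0, -0.0095, 0, 0.0001, 0, -0.0095, 0, 0.0005, 0, -0.0095, 0, 0.001, 0, -0.0094, 0, 0.0015, 0, -0.0094, 0]'

```text
time_s: 11.58
tcp_pos: [0.6478, 0.2401, 0.2535]
eef_rot: [62.5, 89.9, -121.2]
contact_force: [-0.9, -4.5, -0.0]
gripper_width: 0.0098
```

```bash
python3 -c "
from h import *
from plant import *
go(None)
t=1.715+.0361
print(W(.078-.19413*np.cos(t),0,.08+.19413*np.sin(t)-.0157))
c=capture('scene');i=c['img'];cv2.imwrite('pics/s8.png',i)"
```

```text
t 11.58 tcp [0.6478 0.2401 0.2535] jawang 176.2 F [-0.9 -4.5 -0. ] w 0.0098 J [ 36.  21.   5.   0. -74. -40.]
[0.64765842 0.23902521 0.25528301]
```

View pics/s8.png

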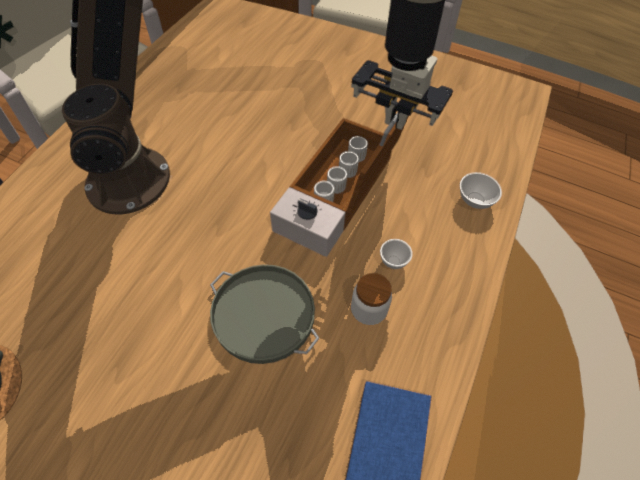

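Request:
play_rows --series '[0, 0, -0.002, 0, 0, 0, 0, 0, 0, 0, 0, 0, 0, 0, 0, 0, 0, 0, 0, 0]'

```text
time_s: 12.05
tcp_pos: [0.6484, 0.24, 0.253]
eef_rot: [33.5, 89.8, -150.3]
contact_force: [-3.3, -4.1, 0.0]
gripper_width: 0.0095
```

Request:
play_rows --series '[0, 0, 0, 0, 0, 0, 0, 0, 0, 0, 0, 0, 0, 0, 0, 0, 0, 0, 0, 0]' --jaw 35

```text
time_s: 12.47
tcp_pos: [0.649, 0.2411, 0.2541]
eef_rot: [-129.5, 90.0, 46.8]
contact_force: [-0.0, 0.1, -0.5]
gripper_width: 0.0301
```

Request:
play_rows --series '[-0.015, 0, 0, 0, -0.015, 0, 0, 0, -0.015, 0, 0, 0, -0.015, 0, 0, 0, 0, 0, 0, 0]'

```text
time_s: 12.88
tcp_pos: [0.6501, 0.2412, 0.318]
eef_rot: [-151.6, 89.7, 24.6]
contact_force: [-0.1, 0.7, 0.6]
gripper_width: 0.0304
```

Request:
play_rows --series '[0, 0.0, 0.03, 0, 0, 0.0, 0.03, 0, 0, 0, 0.03, 0, 0, 0, 0.03, 0, 0, 0, 0.03, 0]'

```text
time_s: 13.3
tcp_pos: [0.4977, 0.2504, 0.3135]
eef_rot: [-39.4, 90.0, 136.8]
contact_force: [-0.4, 0.6, 0.0]
gripper_width: 0.0309
```

Request:
play_rows --series '[0, 0.03, 0.03, 0, 0, 0.03, 0.03, 0, 0, 0.03, 0.0, 0, 0, 0.03, 0, 0, 0, 0.03, 0, 0]'

```text
time_s: 13.72
tcp_pos: [0.4296, 0.1048, 0.3144]
eef_rot: [-131.0, 89.9, 45.4]
contact_force: [0.5, -1.1, 1.0]
gripper_width: 0.0308
```

```bash
python3 -c "
from h import *
from plant import *
go(None)
for n in ['scene','top','wrist']:
  c=capture(n);pickle.dump(c,open(n+'9.pkl','wb'));cv2.imwrite(f'pics/{n}9.png',c['img'])"
```

```text
t 13.72 tcp [0.4296 0.1048 0.3144] jawang 176.4 F [ 0.5 -1.1  1. ] w 0.0308 J [ 39.  -5. -18.  -0. -77. -43.]
```

View pics/top9.png

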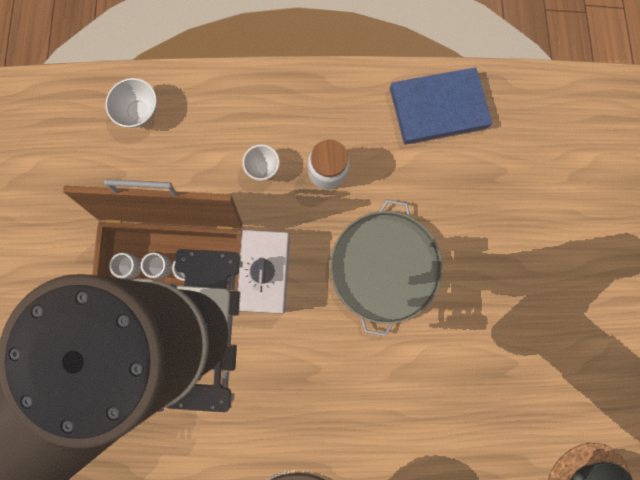

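View pics/scene9.png

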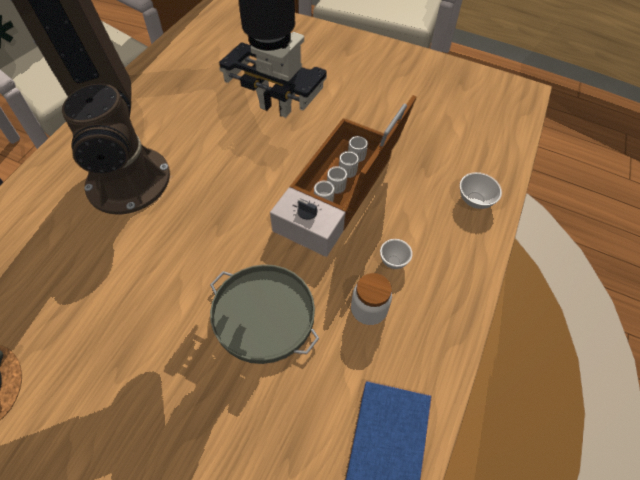

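View pics/wrist9.png

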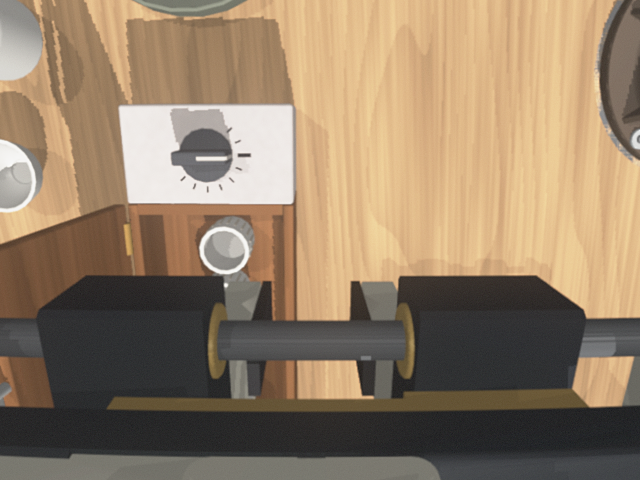

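Request:
play_rows --series '[0, 0.04, 0, 0, 0, 0.04, 0, 0, 0, 0.04, 0.0, 0, 0, 0.04, 0, 0, 0, 0.04, 0, 0]'

```text
time_s: 14.28
tcp_pos: [0.4174, -0.0948, 0.3142]
eef_rot: [-152.7, 89.9, 23.6]
contact_force: [1.4, -0.4, 0.1]
gripper_width: 0.0305
```

```bash
python3 -c "
from h import *
from plant import *
go(None)
for n in ['top','scene']:
  c=capture(n);pickle.dump(c,open(n+'10.pkl','wb'));cv2.imwrite(f'pics/{n}10.png',c['img'])
i=pickle.load(open('top10.pkl','rb'))['img'];cv2.imwrite('pics/t10z.png',cv2.resize(i[170:330,60:300],None,fx=3.3,fy=3.3,interpolation=cv2.INTER_CUBIC))
i=pickle.load(open('scene10.pkl','rb'))['img'];cv2.imwrite('pics/s10z.png',cv2.resize(i[90:260,260:430],None,fx=3.5,fy=3.5,interpolation=cv2.INTER_CUBIC))"
```

```text
t 14.28 tcp [ 0.4174 -0.0948  0.3142] jawang 176.3 F [ 1.4 -0.4  0.1] w 0.0305 J [ 14.  -7. -20.  -0. -77. -17.]
```

View pics/t10z.png

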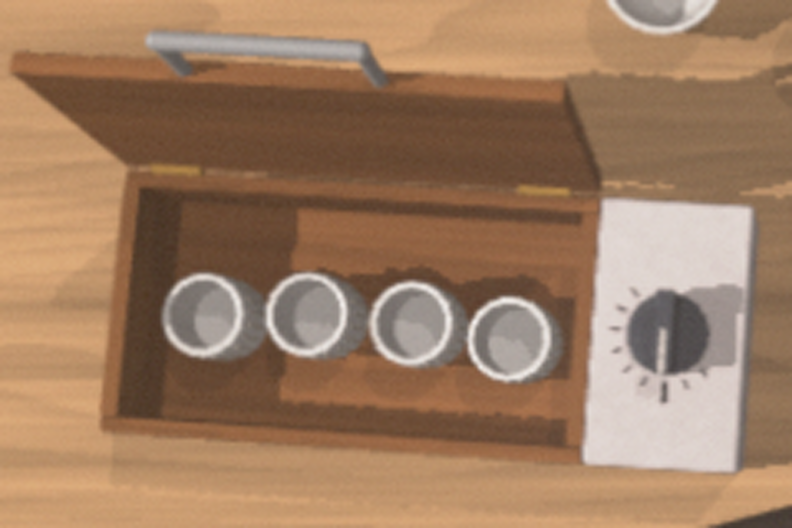

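View pics/s10z.png

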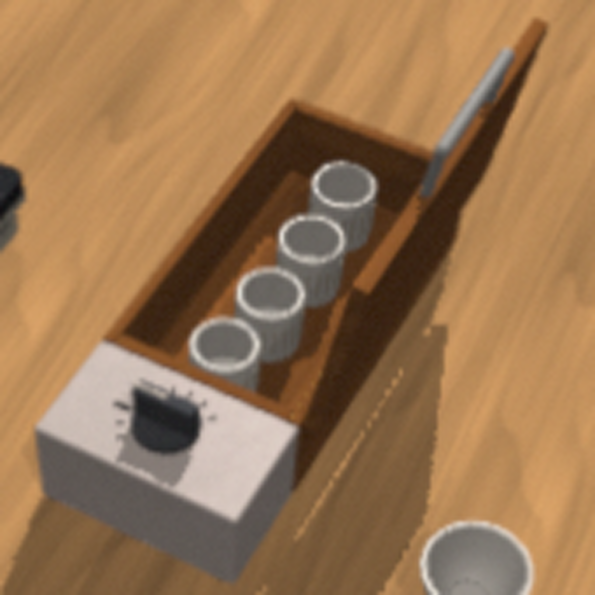

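```bash
python3 -c "
from h import *
c=pickle.load(open('top10.pkl','rb'));i=c['img']
for p in [(203,315),(309,314),(412,323),(512,339)]:
  w=onz(c,(p[0]/3.3+60-.35,p[1]/3.3+170-.35),.062);d=w-O;print('manual',w.round(4),(d@X).round(4),(d@Y).round(4))
m=cv2.inRange(cv2.cvtColor(i,cv2.COLOR_BGR2HSV),(0,0,165),(180,40,255));m[:,:100]=0;m[:,235:]=0;m[:250]=0;m[300:]=0
for k in cv2.findContours(m,cv2.RETR_EXTERNAL,cv2.CHAIN_APPROX_NONE)[0]:
  if len(k)>40:
    e=cv2.fitEllipse(k);w=onz(c,e[0],.062);d=w-O;print(np.round(e[0],1),np.round(e[1],1),w.round(4),(d@X).round(4),(d@Y).round(4))
# tray
g=cv2.cvtColor(i,cv2.COLOR_BGR2HSV);print(g[250,400],g[290,360],g[340,350])
"
```

```text
manual [0.5372 0.3403 0.062 ] -0.0042 0.0936
manual [0.5372 0.2756 0.062 ] 0.0001 0.0291
manual [0.5312 0.2135 0.062 ] -0.0017 -0.0333
manual [0.5211 0.1538 0.062 ] -0.0077 -0.0936
[213.9 272.3] [24.3 24.8] [0.5213 0.1556 0.062 ] -0.0076 -0.0917
[184.2 267.6] [24.1 24.6] [0.5311 0.2142 0.062 ] -0.0018 -0.0326
[152.5 264.9] [23.5 24.5] [0.537  0.2772 0.062 ] -0.0001 0.0306
[121.  264.7] [22.  23.1] [0.538  0.3406 0.062 ] -0.0034 0.0939
[ 28  31 140] [ 0  0 68] [10 60 77]
```

```bash
cat >> h.py <<'E'
def tray(c,save=None):
    i=c["img"];hsv=cv2.cvtColor(i,cv2.COLOR_BGR2HSV);lab=cv2.cvtColor(i,cv2.COLOR_BGR2LAB).astype(int)
    m=((lab[...,2]<146)&(lab[...,1]<132)).astype(np.uint8)*255
    r=np.zeros_like(m);r[150:400,295:520]=255;m&=r
    m=cv2.morphologyEx(m,cv2.MORPH_OPEN,np.ones((7,7)));m=cv2.morphologyEx(m,cv2.MORPH_CLOSE,np.ones((9,9)))
    k=max(cv2.findContours(m,cv2.RETR_EXTERNAL,cv2.CHAIN_APPROX_NONE)[0],key=cv2.contourArea)
    k=cv2.convexHull(k)
    P=np.array([onz(c,p[0].astype(float),.028)[:2] for p in k])
    # robust circle fit
    from scipy.optimize import least_squares
    f=lambda q:np.hypot(P[:,0]-q[0],P[:,1]-q[1])-q[2]
    s=least_squares(f,[*P.mean(0),.115],loss="soft_l1",f_scale=.002)
    if save: j=i.copy();cv2.drawContours(j,[k],-1,(0,0,255),1);cv2.imwrite(save,j[120:440,240:560])
    return s.x,np.abs(s.fun).max()
E
python3 -c "
from h import *
c=pickle.load(open('top9.pkl','rb'));print(tray(c,'pics/tray9.png'))
c=pickle.load(open('top10.pkl','rb'));print(tray(c))
c=pickle.load(open('top.pkl','rb'));c['img']=cv2.imread('pics/top0.png');print(tray(c))
go(W(-.004-.023,.094,.2))
"
```

```text
(array([ 0.53127613, -0.18658473,  0.11420693]), np.float64(0.0019171980072702488))
(array([ 0.30589546, -0.27185424,  0.15358808]), np.float64(0.002418748149379285))
(array([ 0.53108486, -0.18670433,  0.11441171]), np.float64(0.0018335998033449097))
t 14.38 tcp [ 0.4169 -0.0977  0.3139] jawang 175.9 F [-0.3  0.9  0.4] w 0.0302 J [ 13.  -7. -20.   0. -77. -18.]
d tool [ 0.1136 -0.4458 -0.0661] world [ 0.0976  0.4399 -0.1139]
```

View pics/tray9.png

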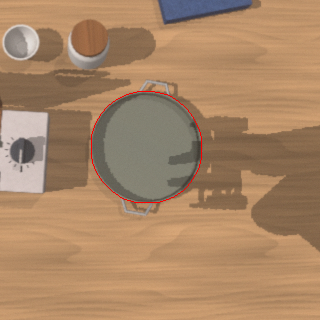

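```bash
python3 -c "
from h import *
go(W(-.0306,-.092,.13),-3.85)
"
```

```text
t 14.38 tcp [ 0.4169 -0.0977  0.3139] jawang 175.9 F [-0.3  0.9  0.4] w 0.0302 J [ 13.  -7. -20.   0. -77. -18.]
d tool [ 0.1837 -0.2598 -0.0632] world [ 0.0815  0.2546 -0.1839]
spin to -3.85 : -0.004
```

Request:
play_rows --series '[0, -0.035, -0.0085, 0, 0, -0.035, -0.0085, 0, 0, -0.035, -0.0085, 0, 0, -0.035, -0.0085, 0, 0, -0.035, -0.0085, 0]' --jaw 20

```text
time_s: 14.8
tcp_pos: [0.4717, 0.0807, 0.314]
eef_rot: [-125.1, 90.0, 51.2]
contact_force: [-0.0, -1.2, -0.6]
gripper_width: 0.0177
```

Request:
play_rows --series '[0.036, -0.03, -0.007, 0, 0.036, -0.03, -0.0067, 0, 0.036, -0.025, -0.0065, 0, 0.036, 0, 0, 0, 0.036, 0, 0, 0]'

```text
time_s: 15.22
tcp_pos: [0.4945, 0.1555, 0.1429]
eef_rot: [-112.8, 90.0, 63.6]
contact_force: [0.6, 0.1, -0.6]
gripper_width: 0.018
```

```bash
python3 -c "
from h import *
from plant import *
go(W(-.0306,-.092,.1),-3.85)
c=capture('wrist');cv2.imwrite('pics/w11.png',c['img'])
c=capture('scene');cv2.imwrite('pics/s11z.png',cv2.resize(c['img'][60:260,230:430],None,fx=3,fy=3))
"
```

```text
t 15.22 tcp [0.4945 0.1555 0.1429] jawang 176.4 F [ 0.6  0.1 -0.6] w 0.018 J [ 39.  10. -26.  -0. -54. -43.]
d tool [ 0.0429 -0.0016 -0.0038] world [ 0.0039  0.0013 -0.0429]
spin to -3.85 : 0.004
```

View pics/w11.png

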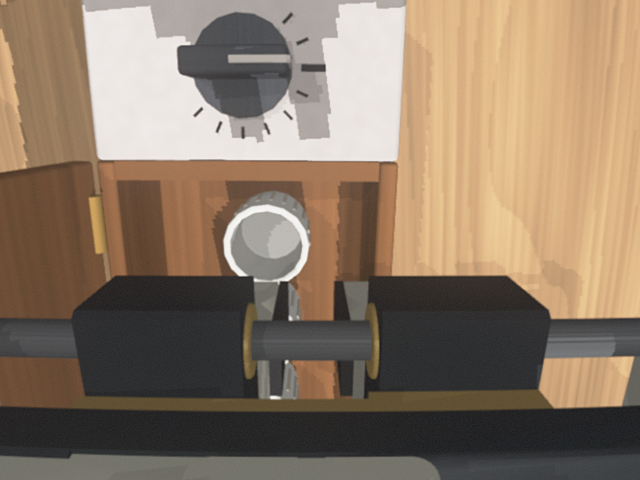

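View pics/s11z.png

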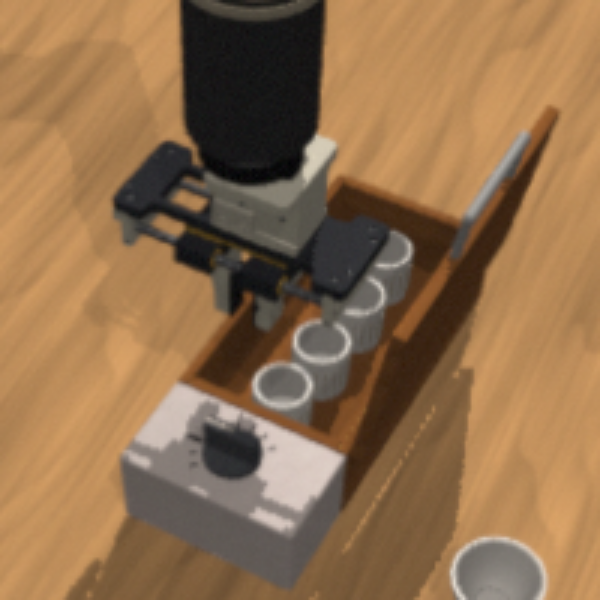

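```bash
cat >> h.py <<'E'
def wcup(c,px,z=.062):
    w=onz(c,px,z);d=w-O;return w.round(4),(d@X).round(4),(d@Y).round(4)
E
python3 -c "
from h import *
from plant import *
c=capture('wrist');print(wcup(c,(267,243)),wcup(c,(226,243)),wcup(c,(308,243)))
go(W(-.0306,-.092,.1))
"
```

```text
(array([0.5155, 0.1496, 0.062 ]), np.float64(-0.013), np.float64(-0.0981)) (array([0.5389, 0.148 , 0.062 ]), np.float64(0.0104), np.float64(-0.0981)) (array([0.4922, 0.1512, 0.062 ]), np.float64(-0.0364), np.float64(-0.0981))
t 15.37 tcp [0.4929 0.1528 0.1428] jawang 176.3 F [-0.5 -0.1  1.7] w 0.0175 J [ 39.  10. -26.  -0. -55. -43.]
d tool [ 0.0427 -0.0046 -0.0054] world [ 0.0055  0.004  -0.0428]
```

```bash
python3 -c "
from h import *
from plant import *
c=capture('wrist')
print(wcup(c,(397,161),.08),wcup(c,(97,161),.08),wcup(c,(242,64),.087))
i=c['img'];cv2.imwrite('pics/w12.png',i)
s=get_state();print(s['tcp_pos'])
m=cv2.inRange(i,(215,215,215),(255,255,255));m[:195]=0;m[276:]=0
k=max(cv2.findContours(m,cv2.RETR_EXTERNAL,cv2.CHAIN_APPROX_NONE)[0],key=cv2.contourArea);e=cv2.fitEllipse(k);print(e,wcup(c,e[0]))
t=pickle.load(open('top10.pkl','rb'));print(proj(t,W(-.0306,-.092,.1)))
for P in (W(-.078,-.143,.08),W(.078,-.143,.08)): print(proj(c,P),proj(t,P))
"
```

```text
(array([0.4461, 0.1072, 0.08  ]), np.float64(-0.0794), np.float64(-0.1451)) (array([0.6   , 0.0967, 0.08  ]), np.float64(0.0748), np.float64(-0.1452)) (array([0.5194, 0.0563, 0.087 ]), np.float64(-0.0029), np.float64(-0.1909))
[0.49458764 0.15347425 0.14524548]
((262.8655700683594, 250.4180145263672), (74.84233856201172, 79.24872589111328), 103.0465087890625) (array([0.5213, 0.1557, 0.062 ]), np.float64(-0.0077), np.float64(-0.0916))
[209.26654248 283.32706246]
[394.08333957 165.06610005] [236.22231054 310.27438564]
[ 91.48051931 165.41390402] [241.91487953 228.88599026]
```

Request:
play_rows --series '[0.02, -0.003, -0.004, 0, 0.02, 0, 0, 0, 0.02, 0, 0, 0, 0, 0, 0, 0, 0, 0, 0, 0]'

```text
time_s: 15.83
tcp_pos: [0.4996, 0.1562, 0.0868]
eef_rot: [-155.8, 89.9, 20.5]
contact_force: [0.5, 0.4, 0.9]
gripper_width: 0.0177
```

```bash
python3 -c "
from h import *
from plant import *
go(W(-.031,-.092,.032))
c=capture('scene');cv2.imwrite('pics/s13z.png',cv2.resize(c['img'][60:260,230:430],None,fx=3,fy=3))
go(W(-.031,-.092,.032))
"
```

```text
t 15.83 tcp [0.4996 0.1562 0.0868] jawang 176.3 F [0.5 0.4 0.9] w 0.0177 J [ 39.  14. -29.   0. -47. -43.]
d tool [ 0.0548 -0.0006  0.0018] world [-0.0016  0.0007 -0.0548]
t 15.88 tcp [0.5001 0.1565 0.0874] jawang 176.3 F [ 0.3 -0.2  0.1] w 0.0173 J [ 39.  14. -29.   0. -47. -43.]
d tool [ 0.0554 -0.0002  0.0023] world [-0.0021  0.0004 -0.0554]
```

View pics/s13z.png

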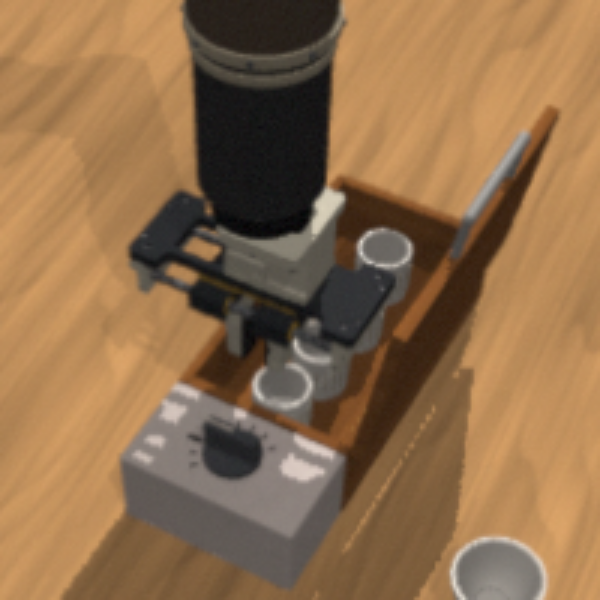

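```bash
python3 -c "
from h import *
from plant import *
c=capture('scene')
s=get_state()['tcp_pos']
z=lambda P:((proj(c,P)-[230,60])*3).round(0)
print('inner tip',z(s+.019*X),'outer tip',z(s-.019*X))
for a,b in((-.008,-.092),(-.002,-.033)): print('rim',z(W(a,b,.062)))
"
```

```text
inner tip [281. 361.] outer tip [240. 343.]
rim [282. 382.]
rim [321. 338.]
```

Request:
play_rows --series '[0.012, 0, 0.0015, 0, 0.012, 0, 0, 0, 0.012, 0, 0, 0, 0.01, 0, 0, 0, 0, 0, 0, 0]'

```text
time_s: 16.35
tcp_pos: [0.497, 0.1557, 0.0386]
eef_rot: [30.0, 90.0, -153.8]
contact_force: [0.3, -0.3, -0.8]
gripper_width: 0.0177
```

Request:
play_rows --series '[0.004, 0, 0, 0, 0.004, 0, 0, 0, 0, 0, 0, 0, 0, 0, 0, 0, 0, 0, 0, 0]'

```text
time_s: 16.77
tcp_pos: [0.4974, 0.1559, 0.0313]
eef_rot: [-146.6, 90.0, 29.6]
contact_force: [-0.2, -0.6, 0.5]
gripper_width: 0.0178
```

Request:
play_rows --series '[0, 0, 0, 0, 0, 0, 0, 0, 0, 0, 0, 0, 0, 0, 0, 0, 0, 0, 0, 0]' --jaw 1 --squeeze 25

```text
time_s: 17.18
tcp_pos: [0.4974, 0.1561, 0.0312]
eef_rot: [-142.0, 89.9, 34.2]
contact_force: [0.1, 1.2, 3.0]
gripper_width: 0.0055
```

Request:
play_rows --series '[-0.015, 0, 0, 0, -0.03, 0, 0, 0, -0.035, 0, 0, 0, -0.035, 0, 0, 0, -0.035, 0, 0, 0]'

```text
time_s: 17.6
tcp_pos: [0.4962, 0.1552, 0.182]
eef_rot: [31.1, 89.9, -152.7]
contact_force: [0.7, 0.1, -2.2]
gripper_width: 0.0057
```

```bash
python3 -c "
from h import *
from plant import *
for n in ['scene','wrist','top']:
  c=capture(n);cv2.imwrite(f'pics/{n}14.png',c['img'])
print(tray(c))
go(None)
"
```

```text
(array([ 0.53127322, -0.18624704,  0.11417015]), np.float64(0.002102572976131825))
t 17.75 tcp [0.4982 0.1565 0.1836] jawang 176.2 F [-0.7 -0.2 -2.5] w 0.0058 J [ 39.   8. -22.   0. -60. -43.]
```

View pics/scene14.png

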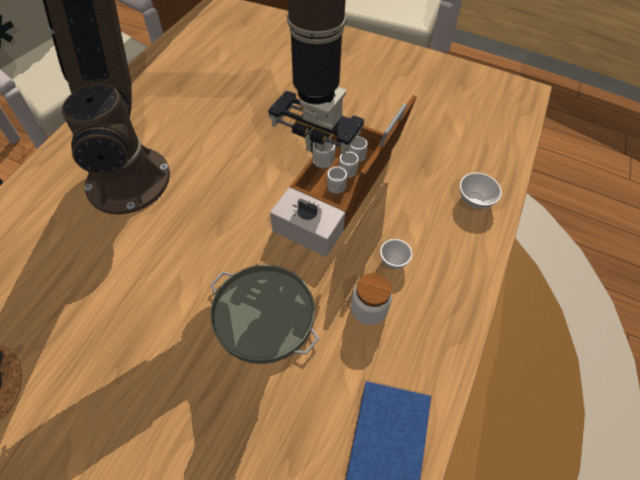

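View pics/wrist14.png

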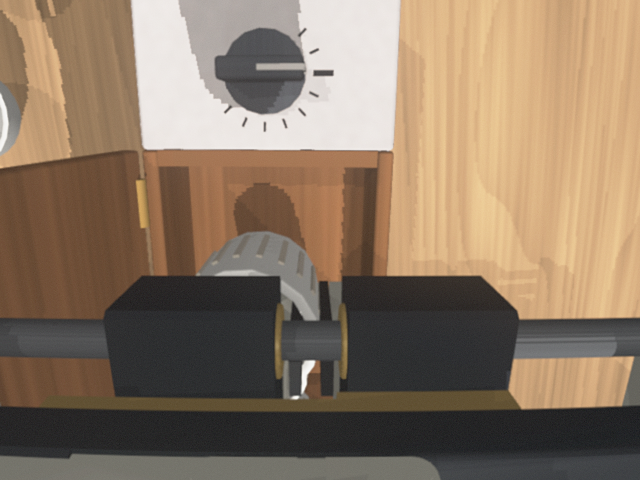

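```bash
python3 -c "
from h import *
T=np.array([.5313,-.1865,0])
go(T+[.042,.040,.0255]-.023*X)
"
```

```text
t 17.75 tcp [0.4982 0.1565 0.1836] jawang 176.2 F [-0.7 -0.2 -2.5] w 0.0058 J [ 39.   8. -22.   0. -60. -43.]
d tool [ 0.1573  0.298  -0.0712] world [ 0.0522 -0.3015 -0.1581]
```

Request:
play_rows --series '[0, 0.03, -0.007, 0, 0, 0.03, -0.007, 0, 0, 0.03, -0.007, 0, 0, 0.03, -0.007, 0, 0, 0.03, -0.007, 0]'

```text
time_s: 18.17
tcp_pos: [0.521, 0.0022, 0.1792]
eef_rot: [12.4, 89.8, -171.3]
contact_force: [1.2, 0.3, -1.4]
gripper_width: 0.0059
```

Request:
play_rows --series '[0.01, 0.03, -0.007, 0, 0.01, 0.03, -0.007, 0, 0.01, 0.03, -0.007, 0, 0.01, 0.03, -0.007, 0, 0.01, 0.028, -0.007, 0]'

```text
time_s: 18.58
tcp_pos: [0.546, -0.1479, 0.1286]
eef_rot: [-1.4, 89.8, 174.8]
contact_force: [-0.1, 0.6, -0.8]
gripper_width: 0.0059
```

```bash
python3 -c "
from h import *
from plant import *
for n in ['wrist']:
  c=capture(n);cv2.imwrite(f'pics/{n}15.png',c['img'])
T=np.array([.5313,-.1865,0])
go(T+[.042,.040,.0255]-.023*X)
"
```

```text
t 18.63 tcp [ 0.5456 -0.1512  0.1263] jawang 176.1 F [ 2.3 -3.7 -2.7] w 0.0059 J [  4.  16. -21.   0. -54.  -8.]
d tool [ 0.1008 -0.0066 -0.0049] world [ 0.0048  0.0062 -0.1008]
```

View pics/wrist15.png

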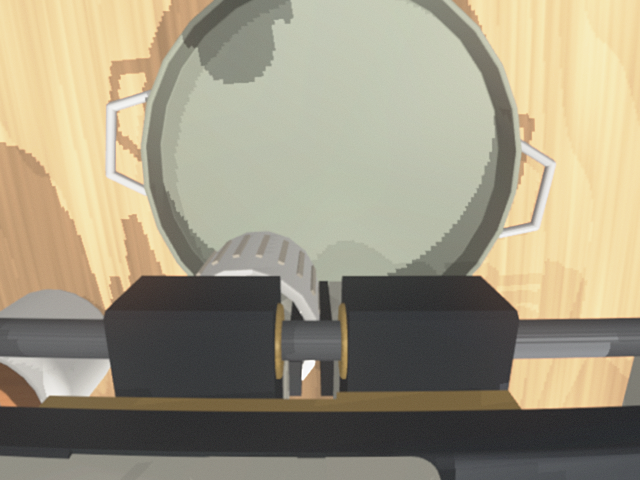

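```bash
python3 -c "
from h import *
c=pickle.load(open('top10.pkl','rb'));print(onz(c,(330,157),.1),onz(c,(261,163),.045))
T=np.array([.5313,-.1865,0])
go(T+[.042,.040,.0255]-.023*X)
"
```

```text
[ 0.73843838 -0.07277192  0.1       ] [0.74387383 0.06535301 0.045     ]
t 18.63 tcp [ 0.5456 -0.1512  0.1263] jawang 176.1 F [ 2.3 -3.7 -2.7] w 0.0059 J [  4.  16. -21.   0. -54.  -8.]
d tool [ 0.1008 -0.0066 -0.0049] world [ 0.0048  0.0062 -0.1008]
```

Request:
play_rows --series '[0.02, -0.002, -0.001, 0, 0.025, 0, 0, 0, 0.025, 0, 0, 0, 0.012, 0, 0, 0, 0, 0, 0, 0]'

```text
time_s: 19.05
tcp_pos: [0.5447, -0.1443, 0.0442]
eef_rot: [2.3, 89.5, 178.5]
contact_force: [-1.2, -1.2, -1.9]
gripper_width: 0.0059
```

```bash
python3 -c "
from h import *
T=np.array([.5313,-.1865,0])
go(T+[.042,.040,.0255]-.023*X)
"
```

```text
t 19.05 tcp [ 0.5447 -0.1443  0.0442] jawang 176.2 F [-1.2 -1.2 -1.9] w 0.0059 J [  5.  21. -26.  -0. -44.  -9.]
d tool [ 0.0187  0.0002 -0.0058] world [ 0.0056 -0.0006 -0.0187]
```

Request:
play_rows --series '[0.006, 0, -0.003, 0, 0.004, 0, 0, 0, 0.004, 0, 0, 0, 0.003, 0, 0, 0, 0, 0, 0, 0]'

```text
time_s: 19.47
tcp_pos: [0.5514, -0.1444, 0.0317]
eef_rot: [-41.1, 90.0, 135.1]
contact_force: [0.1, 0.4, -1.6]
gripper_width: 0.0056
```

Request:
play_rows --series '[0.001, 0, 0, 0, 0.001, 0, 0, 0, 0, 0, 0, 0, 0, 0, 0, 0, 0, 0, 0, 0]'

```text
time_s: 19.88
tcp_pos: [0.5516, -0.1445, 0.0301]
eef_rot: [-176.2, 90.0, 0.0]
contact_force: [0.2, -0.0, -2.0]
gripper_width: 0.0059
```

Request:
play_rows --series '[0.002, 0, 0, 0, 0.002, 0, 0, 0, 0.001, 0, 0, 0, 0, 0, 0, 0, 0, 0, 0, 0]'

```text
time_s: 20.3
tcp_pos: [0.5515, -0.1445, 0.0248]
eef_rot: [13.2, 90.0, -170.5]
contact_force: [-0.2, 0.4, -1.2]
gripper_width: 0.0055
```

Request:
play_rows --series '[0.0015, 0, 0, 0, 0, 0, 0, 0, 0, 0, 0, 0, 0, 0, 0, 0, 0, 0, 0, 0]'

```text
time_s: 20.72
tcp_pos: [0.5516, -0.1445, 0.0242]
eef_rot: [156.1, 90.0, -27.7]
contact_force: [-3.9, 1.8, 6.2]
gripper_width: 0.006
```

Request:
play_rows --series '[0, 0, 0, 0, 0, 0, 0, 0, 0, 0, 0, 0, 0, 0, 0, 0, 0, 0, 0, 0]' --jaw 20

```text
time_s: 21.13
tcp_pos: [0.5516, -0.1445, 0.0233]
eef_rot: [22.6, 90.0, -161.1]
contact_force: [0.4, 0.1, 0.3]
gripper_width: 0.0174
```

Request:
play_rows --series '[-0.01, 0, 0, 0, -0.02, 0, 0, 0, -0.04, 0, 0, 0, -0.04, 0, 0, 0, -0.04, 0, 0, 0]'

```text
time_s: 21.55
tcp_pos: [0.551, -0.1446, 0.1757]
eef_rot: [28.4, 90.0, -155.4]
contact_force: [1.4, -0.4, -0.8]
gripper_width: 0.0177
```

```bash
python3 -c "
from h import *
from plant import *
c=capture('scene');cv2.imwrite(f'pics/s16.png',c['img'])
go(W(-.002-.023,-.033,.13))
"
```

```text
t 21.6 tcp [ 0.5554 -0.1454  0.1849] jawang 176.4 F [ 3.6 -0.9  9.4] w 0.0174 J [  5.  12. -16.   0. -60.  -9.]
d tool [ 0.0535 -0.3571  0.071 ] world [-0.0475  0.3608 -0.0549]
```

View pics/s16.png

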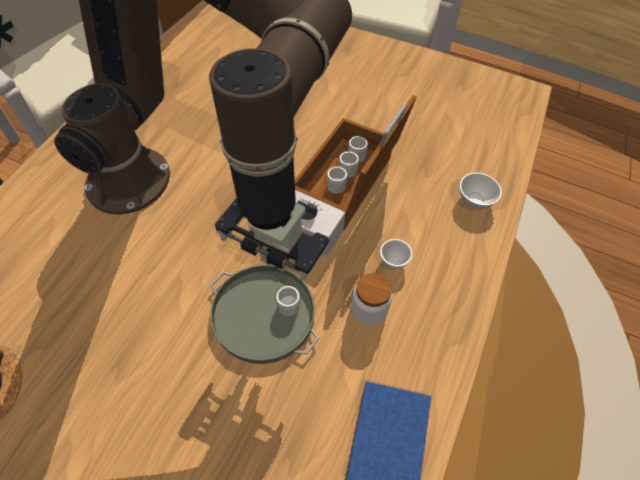

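Request:
play_rows --series '[0, -0.0357, 0.0071, 0, 0, -0.0357, 0.0071, 0, 0, -0.0357, 0.0071, 0, 0, -0.0357, 0.0071, 0, 0, -0.0357, 0.0071, 0]'

```text
time_s: 22.02
tcp_pos: [0.5274, 0.0374, 0.1744]
eef_rot: [-154.1, 89.9, 22.1]
contact_force: [0.5, -0.4, 0.1]
gripper_width: 0.0179
```

Request:
play_rows --series '[0, -0.0357, 0.0071, 0, 0, -0.0357, 0.0071, 0, 0.005, -0.0357, 0.0071, 0, 0.01, -0.0357, 0.0071, 0, 0.01, -0.0357, 0.0071, 0]'

```text
time_s: 22.43
tcp_pos: [0.5038, 0.2184, 0.1494]
eef_rot: [-136.6, 89.9, 39.6]
contact_force: [0.9, 0.7, 0.0]
gripper_width: 0.0172
```

Request:
play_rows --series '[0.02, 0, 0, 0, 0.02, 0, 0, 0, 0, 0, 0, 0, 0, 0, 0, 0, 0, 0, 0, 0]'

```text
time_s: 22.85
tcp_pos: [0.5047, 0.2164, 0.1097]
eef_rot: [-155.4, 89.9, 20.9]
contact_force: [0.0, -0.7, 0.4]
gripper_width: 0.0175
```

```bash
python3 -c "
from h import *
from plant import *
c=capture('top');cv2.imwrite(f'pics/t17.png',c['img']);print(tray(c))
c=capture('wrist');cv2.imwrite(f'pics/w17.png',c['img'])
go(W(-.002-.023,-.033,.032))
"
```

```text
(array([ 0.53113248, -0.18653473,  0.11422509]), np.float64(0.003970486803641093))
t 22.95 tcp [0.505  0.2165 0.11  ] jawang 176.2 F [ 0.  -0.1 -0.5] w 0.0182 J [ 44.  15. -24.   0. -51. -47.]
d tool [ 0.078   0.0011 -0.0029] world [ 0.003  -0.0012 -0.078 ]
```

View pics/t17.png

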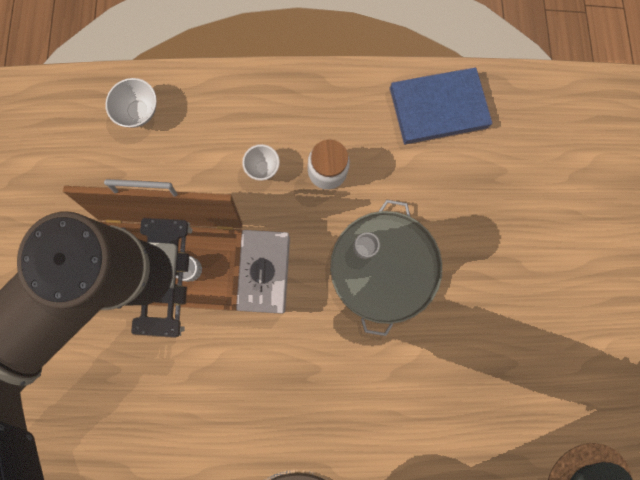

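View pics/w17.png

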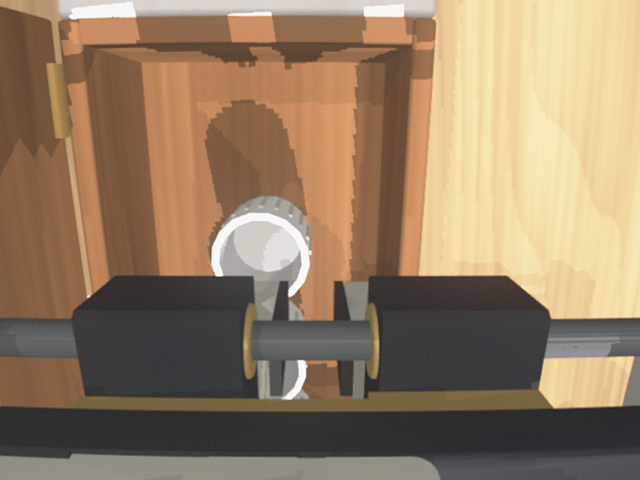

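```bash
python3 -c "
from h import *
from plant import *
c=capture('wrist');print(wcup(c,(261,258)),wcup(c,(436,17),.08),wcup(c,(62,22),.08))
go(W(-.002-.023,-.033,.032))
"
```

```text
(array([0.5307, 0.2136, 0.062 ]), np.float64(-0.0022), np.float64(-0.0332)) (array([0.4479, 0.1103, 0.08  ]), np.float64(-0.0779), np.float64(-0.1419)) (array([0.6006, 0.1008, 0.08  ]), np.float64(0.0752), np.float64(-0.1411))
t 23.0 tcp [0.5049 0.2165 0.1099] jawang 176.2 F [-0.2 -0.3 -0.4] w 0.0176 J [ 44.  15. -24.   0. -51. -47.]
d tool [ 0.0779  0.001  -0.003 ] world [ 0.0031 -0.0011 -0.0779]
```

Excellent agreement. Descend.

Request:
play_rows --series '[0.015, 0.001, -0.003, 0, 0.015, 0, 0, 0, 0.015, 0, 0, 0, 0.015, 0, 0, 0, 0, 0, 0, 0]'

```text
time_s: 23.42
tcp_pos: [0.5061, 0.2141, 0.0467]
eef_rot: [37.5, 89.8, -146.3]
contact_force: [-0.8, -0.1, -0.3]
gripper_width: 0.0174
```

Request:
play_rows --series '[0.006, 0, 0, 0, 0.006, 0, 0, 0, 0.004, 0, 0, 0, 0, 0, 0, 0, 0, 0, 0, 0]'

```text
time_s: 23.83
tcp_pos: [0.5071, 0.2153, 0.0327]
eef_rot: [-152.4, 90.0, 23.8]
contact_force: [0.8, 0.3, -0.8]
gripper_width: 0.0174
```

Request:
play_rows --series '[0, 0, 0, 0, 0, 0, 0, 0, 0, 0, 0, 0, 0, 0, 0, 0, 0, 0, 0, 0]' --jaw 1

```text
time_s: 24.25
tcp_pos: [0.5074, 0.2156, 0.0329]
eef_rot: [-137.0, 89.9, 39.3]
contact_force: [-0.2, 2.1, 3.9]
gripper_width: 0.0055
```

Request:
play_rows --series '[-0.015, 0, 0, 0, -0.03, 0, 0, 0, -0.035, 0, 0, 0, -0.035, 0, 0, 0, -0.035, 0, 0, 0]'

```text
time_s: 24.67
tcp_pos: [0.5063, 0.2146, 0.1835]
eef_rot: [37.4, 89.9, -146.4]
contact_force: [0.9, 0.4, -2.9]
gripper_width: 0.0053
```

```bash
python3 -c "
from h import *
from plant import *
c=capture('top');print(tray(c))
T=np.array([.5313,-.1865,0])
go(T+[.042,-.040,.0259]-.023*X,-3.85)
"
```

```text
(array([ 0.53108524, -0.18626721,  0.1144659 ]), np.float64(0.0019675291029476044))
t 24.72 tcp [0.5098 0.2164 0.1913] jawang 176.3 F [3.3 2.7 5.6] w 0.0055 J [ 43.  10. -18.   0. -61. -47.]
d tool [ 0.1639  0.4386 -0.0676] world [ 0.0406 -0.4414 -0.1654]
spin to -3.85 : 0.003
```

Request:
play_rows --series '[0, 0.029, -0.0047, 0, 0, 0.029, -0.0047, 0, 0, 0.029, -0.0047, 0, 0, 0.029, -0.0047, 0, 0, 0.029, -0.0047, 0]'

```text
time_s: 25.13
tcp_pos: [0.5203, 0.0676, 0.182]
eef_rot: [8.3, 90.0, -175.5]
contact_force: [0.6, -0.5, -0.7]
gripper_width: 0.0055
```

Request:
play_rows --series '[0, 0.029, -0.0047, 0, 0, 0.029, -0.0047, 0, 0, 0.029, -0.0047, 0, 0, 0.029, -0.0047, 0, 0, 0.029, -0.0047, 0]'

```text
time_s: 25.55
tcp_pos: [0.5343, -0.0787, 0.1819]
eef_rot: [-3.5, 89.9, 172.8]
contact_force: [0.0, 0.0, -1.3]
gripper_width: 0.0054
```

Request:
play_rows --series '[0, 0.029, -0.0047, 0, 0, 0.029, -0.0047, 0, 0.01, 0.029, -0.0047, 0, 0.01, 0.029, -0.0047, 0, 0.01, 0.029, -0.0047, 0]'

```text
time_s: 25.97
tcp_pos: [0.5484, -0.2248, 0.1516]
eef_rot: [-33.7, 90.0, 142.5]
contact_force: [-0.2, 1.0, -1.7]
gripper_width: 0.0054
```

Request:
play_rows --series '[0.02, 0, 0, 0, 0.02, 0, 0, 0, 0.02, 0, 0, 0, 0, 0, 0, 0, 0, 0, 0, 0]'

```text
time_s: 26.38
tcp_pos: [0.5477, -0.2235, 0.0913]
eef_rot: [0.7, 89.8, 177.0]
contact_force: [1.0, -1.1, 0.6]
gripper_width: 0.0055
```

```bash
python3 -c "
from h import *
from plant import *
c=capture('scene');cv2.imwrite('pics/s18.png',c['img'])
T=np.array([.5313,-.1865,0])
go(T+[.042,-.040,.0259]-.023*X,-3.85)
"
```

```text
t 26.43 tcp [ 0.5489 -0.2235  0.0926] jawang 176.3 F [ 0.1 -0.4 -1.2] w 0.0054 J [ -3.  20. -20.   0. -51.  -0.]
d tool [ 0.0667  0.0013 -0.0016] world [ 0.0015 -0.0014 -0.0667]
spin to -3.85 : 0.002
```

View pics/s18.png

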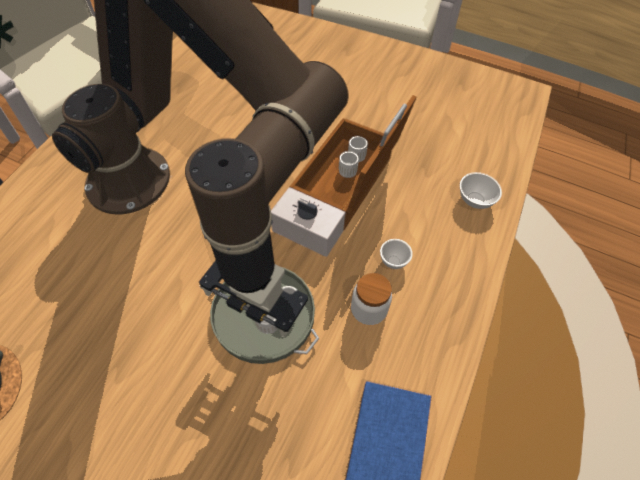

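Request:
play_rows --series '[0.02, 0, -0.001, 0, 0.02, 0, 0, 0, 0.012, 0, 0, 0, 0.006, 0, 0, 0, 0.003, 0, 0, 0]'

```text
time_s: 26.85
tcp_pos: [0.5504, -0.2234, 0.0319]
eef_rot: [163.2, 90.0, -20.6]
contact_force: [-0.2, -0.0, 0.3]
gripper_width: 0.0055
```

Request:
play_rows --series '[0.002, 0, 0, 0, 0.001, 0, 0, 0, 0.001, 0, 0, 0, 0, 0, 0, 0, 0, 0, 0, 0]'

```text
time_s: 27.27
tcp_pos: [0.5502, -0.2236, 0.028]
eef_rot: [175.8, 90.0, -7.9]
contact_force: [0.6, 0.4, -1.4]
gripper_width: 0.0053
```

Request:
play_rows --series '[0.001, 0, 0, 0, 0.001, 0, 0, 0, 0.001, 0, 0, 0, 0, 0, 0, 0, 0, 0, 0, 0]'

```text
time_s: 27.68
tcp_pos: [0.5499, -0.2236, 0.0258]
eef_rot: [147.6, 90.0, -36.1]
contact_force: [-4.4, 2.1, 12.2]
gripper_width: 0.0057
```

Touched down. Release and rise.

Request:
play_rows --series '[0, 0, 0, 0, 0, 0, 0, 0, 0, 0, 0, 0, 0, 0, 0, 0, 0, 0, 0, 0]' --jaw 20

```text
time_s: 28.1
tcp_pos: [0.5499, -0.2236, 0.0243]
eef_rot: [8.6, 90.0, -175.2]
contact_force: [-1.0, -0.6, 0.1]
gripper_width: 0.0175
```

Request:
play_rows --series '[-0.01, 0, 0, 0, -0.02, 0, 0, 0, -0.04, 0, 0, 0, -0.04, 0, 0, 0, -0.04, 0, 0, 0]'

```text
time_s: 28.52
tcp_pos: [0.5494, -0.2236, 0.1767]
eef_rot: [17.7, 90.0, -166.0]
contact_force: [0.7, -0.2, 0.3]
gripper_width: 0.0176
```

```bash
python3 -c "
from h import *
from plant import *
c=capture('scene');cv2.imwrite(f'pics/s19.png',c['img'])
go(W(-.0-.023,.0300,.13),-3.85)
"
```

```text
t 28.57 tcp [ 0.5536 -0.225   0.1861] jawang 176.4 F [ 3.7 -1.8  8.9] w 0.0172 J [ -3.  15. -13.   0. -61.  -0.]
d tool [ 0.0536 -0.4997  0.072 ] world [-0.0394  0.5031 -0.0561]
spin to -3.85 : 0.004
```

View pics/s19.png

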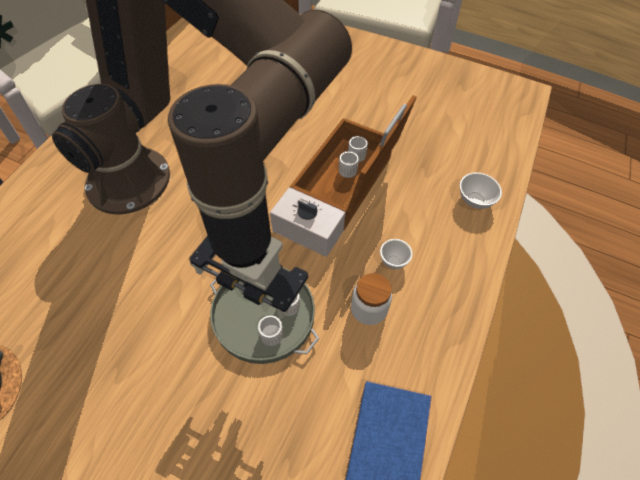

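Request:
play_rows --series '[0, -0.0333, 0.0047, 0, 0, -0.0333, 0.0047, 0, 0, -0.0333, 0.0047, 0, 0, -0.0333, 0.0047, 0, 0, -0.0333, 0.0047, 0]'

```text
time_s: 28.98
tcp_pos: [0.537, -0.0545, 0.1753]
eef_rot: [-166.1, 90.0, 10.1]
contact_force: [0.5, -0.8, -0.1]
gripper_width: 0.0176
```

Request:
play_rows --series '[0, -0.0333, 0.0047, 0, 0, -0.0333, 0.0047, 0, 0, -0.0333, 0.0047, 0, 0, -0.0333, 0.0047, 0, 0, -0.0333, 0.0047, 0]'

```text
time_s: 29.4
tcp_pos: [0.5244, 0.1134, 0.1753]
eef_rot: [-151.3, 89.9, 24.9]
contact_force: [0.0, 0.1, 0.7]
gripper_width: 0.0175
```

Request:
play_rows --series '[0, -0.0333, 0.0047, 0, 0, -0.0333, 0.0047, 0, 0, -0.0333, 0.0047, 0, 0, -0.0333, 0.0047, 0, 0, -0.0333, 0.0047, 0]'

```text
time_s: 29.82
tcp_pos: [0.5118, 0.2812, 0.1753]
eef_rot: [-136.6, 90.0, 39.7]
contact_force: [-0.1, -0.4, 0.6]
gripper_width: 0.0174
```

Request:
play_rows --series '[0.02, 0, 0, 0, 0.02, 0, 0, 0, 0.02, 0, 0, 0, 0, 0, 0, 0, 0, 0, 0, 0]'

```text
time_s: 30.23
tcp_pos: [0.5119, 0.279, 0.1143]
eef_rot: [58.3, 89.9, -125.5]
contact_force: [1.1, -0.8, 1.0]
gripper_width: 0.0177
```

```bash
python3 -c "
from h import *
from plant import *
c=capture('top');print(tray(c,'pics/t20.png'))
c=capture('wrist');cv2.imwrite('pics/w20.png',c['img']);pickle.dump(c,open('w20.pkl','wb'))
go(W(-.0-.023,.0300,.032),-3.85)
"
```

```text
(array([ 0.51782675, -0.19091672,  0.1141512 ]), np.float64(0.0025185357552637566))
t 30.33 tcp [0.513  0.2799 0.116 ] jawang 176.3 F [-0.1  0.  -0.2] w 0.0177 J [ 48.  17. -19.   0. -53. -52.]
d tool [ 0.084   0.0018 -0.0011] world [ 0.0012 -0.0018 -0.084 ]
spin to -3.85 : 0.002
```

View pics/w20.png

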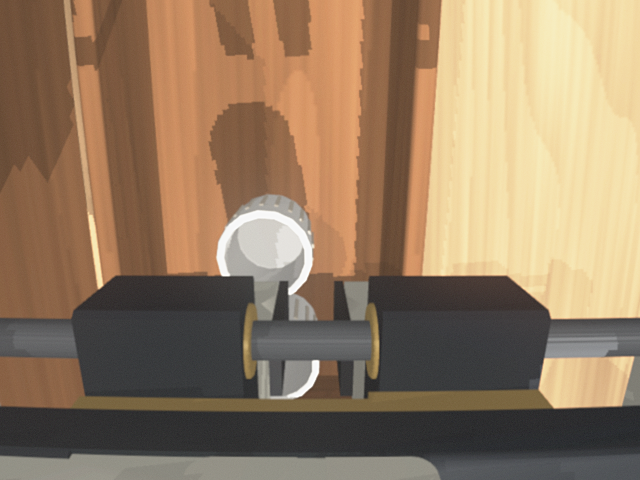

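View pics/t20.png

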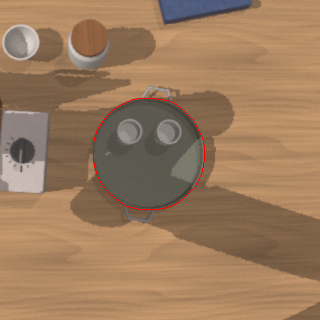

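```bash
python3 -c "
from h import *
from plant import *
c=pickle.load(open('w20.pkl','rb'));print(wcup(c,(265,254)))
go(W(-.0-.023,.0300,.032),-3.85)
c=capture('top');i=c['img'];pickle.dump(c,open('t20.pkl','wb'))
cv2.imwrite('pics/t20z.png',cv2.resize(i[200:340,320:460],None,fx=4,fy=4,interpolation=cv2.INTER_CUBIC))
"
```

```text
(array([0.5368, 0.2764, 0.062 ]), np.float64(-0.0003), np.float64(0.0298))
t 30.33 tcp [0.513  0.2799 0.116 ] jawang 176.3 F [-0.1  0.  -0.2] w 0.0177 J [ 48.  17. -19.   0. -53. -52.]
d tool [ 0.084   0.0018 -0.0011] world [ 0.0012 -0.0018 -0.084 ]
spin to -3.85 : 0.002
```

View pics/t20z.png

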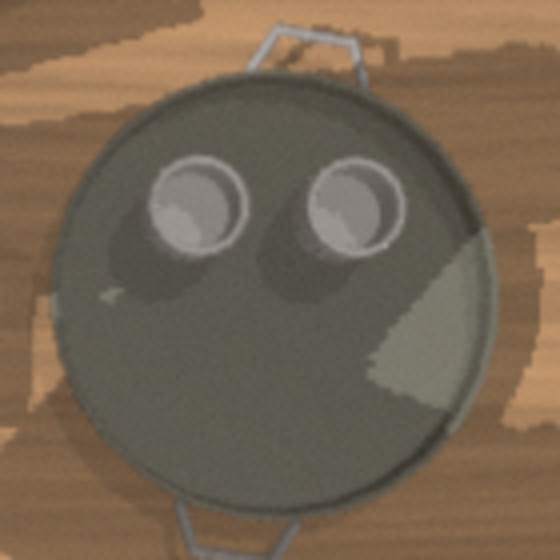

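Request:
play_rows --series '[0.02, 0.0015, -0.001, 0, 0.02, 0, 0, 0, 0.015, 0, 0, 0, 0.015, 0, 0, 0, 0, 0, 0, 0]'

```text
time_s: 30.8
tcp_pos: [0.5124, 0.2771, 0.043]
eef_rot: [41.8, 89.9, -142.0]
contact_force: [-0.8, -0.3, -0.4]
gripper_width: 0.0173
```

Request:
play_rows --series '[0.006, 0, 0, 0, 0.004, 0, 0, 0, 0.003, 0, 0, 0, 0, 0, 0, 0, 0, 0, 0, 0]'

```text
time_s: 31.22
tcp_pos: [0.5133, 0.2781, 0.0319]
eef_rot: [-136.5, 90.0, 39.8]
contact_force: [0.1, 0.1, -0.8]
gripper_width: 0.0171
```

Request:
play_rows --series '[0, 0, 0, 0, 0, 0, 0, 0, 0, 0, 0, 0, 0, 0, 0, 0, 0, 0, 0, 0]' --jaw 1

```text
time_s: 31.63
tcp_pos: [0.5133, 0.2783, 0.0319]
eef_rot: [-132.5, 89.9, 43.7]
contact_force: [-1.3, 0.4, 3.8]
gripper_width: 0.0057
```

```bash
python3 -c "
from h import *
c=pickle.load(open('t20.pkl','rb'))
for p in((199,206),(356,207)): print(onz(c,(p[0]/4+320-.37,p[1]/4+200-.37),.055))
go(None)
"
```

```text
[ 0.55973509 -0.14933671  0.055     ]
[ 0.55822056 -0.22748241  0.055     ]
t 31.63 tcp [0.5133 0.2783 0.0319] jawang 176.3 F [-1.3  0.4  3.8] w 0.0057 J [ 48.  23. -24.   0. -42. -51.]
```

Request:
play_rows --series '[-0.015, 0, 0, 0, -0.03, 0, 0, 0, -0.035, 0, 0, 0, -0.035, 0, 0, 0, -0.035, 0, 0, 0]'

```text
time_s: 32.05
tcp_pos: [0.5125, 0.2773, 0.1824]
eef_rot: [42.3, 89.9, -141.4]
contact_force: [0.3, 0.6, -2.4]
gripper_width: 0.0057
```

```bash
python3 -c "
from h import *
from plant import *
c=capture('top');print(tray(c))
T=np.array([.5178,-.1909,0])
go(T+[-.036,.040,.0249]-.023*X,-3.85)
"
```

```text
(array([ 0.51793472, -0.19091742,  0.11417803]), np.float64(0.002393610171924812))
t 32.1 tcp [0.5158 0.2794 0.1905] jawang 176.3 F [3.2 1.4 7.7] w 0.0053 J [ 48.  13. -14.   0. -62. -51.]
d tool [0.1631 0.4324 0.0305] world [-0.057  -0.4288 -0.1656]
spin to -3.85 : 0.003
```

Request:
play_rows --series '[0, 0.0287, 0.0018, 0, 0, 0.0287, 0.0018, 0, 0, 0.0287, 0.0018, 0, 0, 0.0287, 0.0018, 0, 0, 0.0287, 0.0018, 0]'

```text
time_s: 32.52
tcp_pos: [0.4939, 0.1339, 0.1808]
eef_rot: [19.8, 89.9, -164.0]
contact_force: [0.2, -0.1, -2.0]
gripper_width: 0.0058
```

Request:
play_rows --series '[0, 0.0287, 0.0018, 0, 0, 0.0287, 0.0018, 0, 0, 0.0287, 0.0018, 0, 0, 0.0287, 0.0018, 0, 0, 0.0287, 0.0018, 0]'

```text
time_s: 32.93
tcp_pos: [0.4755, -0.0087, 0.181]
eef_rot: [1.5, 90.0, 177.8]
contact_force: [0.5, -0.1, -1.4]
gripper_width: 0.0056
```

Request:
play_rows --series '[0, 0.0287, 0.0018, 0, 0, 0.0287, 0.0018, 0, 0, 0.0287, 0.0018, 0, 0, 0.0287, 0.0018, 0, 0, 0.0287, 0.0018, 0]'

```text
time_s: 33.35
tcp_pos: [0.4571, -0.1511, 0.181]
eef_rot: [-20.8, 90.0, 155.5]
contact_force: [0.6, -0.4, -1.9]
gripper_width: 0.0056
```

Request:
play_rows --series '[0.02, 0, 0, 0, 0.02, 0, 0, 0, 0.02, 0, 0, 0, 0, 0, 0, 0, 0, 0, 0, 0]'

```text
time_s: 33.77
tcp_pos: [0.457, -0.1501, 0.1206]
eef_rot: [9.8, 89.8, -174.0]
contact_force: [-0.6, -0.8, -0.8]
gripper_width: 0.006
```

```bash
python3 -c "
from h import *
from plant import *
c=capture('scene');cv2.imwrite('pics/s21.png',c['img'])
c=capture('wrist');cv2.imwrite('pics/w21.png',c['img'])
T=np.array([.5178,-.1909,0])
go(T+[-.036,.040,.0249]-.023*X,-3.85)
"
```

```text
t 33.87 tcp [ 0.4586 -0.1498  0.1223] jawang 176.3 F [ 0.2 -0.3 -1.6] w 0.0061 J [  5.   8. -31.   0. -51.  -9.]
d tool [ 0.0974 -0.0005 -0.0001] world [ 0.0002  0.0005 -0.0974]
spin to -3.85 : 0.002
```

View pics/w21.png

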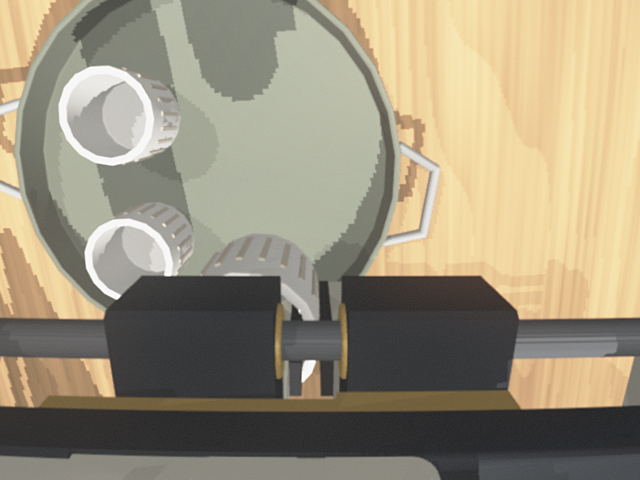

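View pics/s21.png

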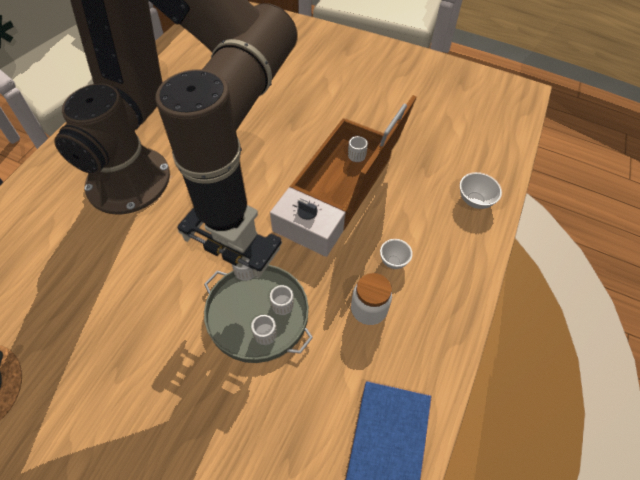

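Request:
play_rows --series '[0.02, 0, 0, 0, 0.025, 0, 0, 0, 0.025, 0, 0, 0, 0.015, 0, 0, 0, 0.004, 0, 0, 0]'

```text
time_s: 34.28
tcp_pos: [0.4575, -0.1497, 0.0313]
eef_rot: [4.6, 89.9, -179.1]
contact_force: [-0.7, 0.3, -1.4]
gripper_width: 0.0057
```

Request:
play_rows --series '[0.003, 0, 0, 0, 0.001, 0, 0, 0, 0.001, 0, 0, 0, 0, 0, 0, 0, 0, 0, 0, 0]'

```text
time_s: 34.7
tcp_pos: [0.4587, -0.1498, 0.0283]
eef_rot: [-173.8, 89.9, 2.4]
contact_force: [-0.1, -0.1, -2.0]
gripper_width: 0.0057
```

Request:
play_rows --series '[0.002, 0, 0, 0, 0.001, 0, 0, 0, 0.001, 0, 0, 0, 0, 0, 0, 0, 0, 0, 0, 0]'

```text
time_s: 35.12
tcp_pos: [0.4581, -0.1499, 0.0247]
eef_rot: [164.8, 90.0, -18.9]
contact_force: [-4.8, 2.6, 16.5]
gripper_width: 0.0061
```

Request:
play_rows --series '[0, 0, 0, 0, 0, 0, 0, 0, 0, 0, 0, 0, 0, 0, 0, 0, 0, 0, 0, 0]' --jaw 20

```text
time_s: 35.53
tcp_pos: [0.458, -0.1499, 0.0233]
eef_rot: [15.4, 90.0, -168.4]
contact_force: [-0.2, -0.4, -0.4]
gripper_width: 0.0175
```

Request:
play_rows --series '[-0.01, 0, 0, 0, -0.02, 0, 0, 0, -0.04, 0, 0, 0, -0.04, 0, 0, 0, -0.04, 0, 0, 0]'

```text
time_s: 35.95
tcp_pos: [0.4573, -0.15, 0.1749]
eef_rot: [10.7, 89.9, -173.0]
contact_force: [1.4, 0.5, -0.5]
gripper_width: 0.0175
```

```bash
python3 -c "
from h import *
from plant import *
c=capture('scene');cv2.imwrite(f'pics/s22.png',c['img'])
go(W(-.004-.023,.094,.13),-3.85)
"
```

```text
t 36.0 tcp [ 0.4618 -0.1507  0.1833] jawang 176.3 F [ 5.  -1.   9.1] w 0.018 J [  5.   4. -27.   0. -59.  -9.]
d tool [ 0.0528 -0.4953 -0.0206] world [ 0.0527  0.4929 -0.0533]
spin to -3.85 : 0.003
```

View pics/s22.png

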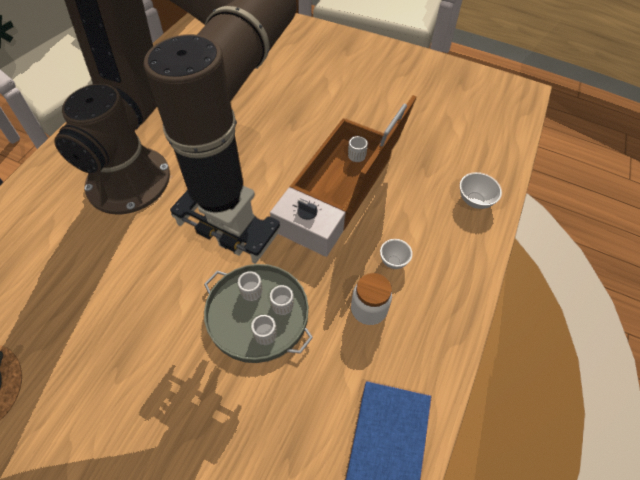

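Third cup stands. Go for cup D.

Request:
play_rows --series '[0, -0.033, -0.0015, 0, 0, -0.033, -0.0015, 0, 0, -0.033, -0.0015, 0, 0, -0.033, -0.0015, 0, 0, -0.033, -0.0015, 0]'

```text
time_s: 36.42
tcp_pos: [0.4761, 0.0157, 0.1735]
eef_rot: [-144.0, 90.0, 32.2]
contact_force: [1.6, 0.1, 0.3]
gripper_width: 0.0177
```

Request:
play_rows --series '[0, -0.033, -0.0015, 0, 0, -0.033, -0.0015, 0, 0, -0.033, -0.0015, 0, 0, -0.033, -0.0015, 0, 0, -0.033, -0.0015, 0]'

```text
time_s: 36.83
tcp_pos: [0.4944, 0.1802, 0.1733]
eef_rot: [-0.1, 90.0, 176.1]
contact_force: [1.5, -0.4, 0.2]
gripper_width: 0.0174
```

Request:
play_rows --series '[0, -0.033, -0.0015, 0, 0, -0.033, -0.0015, 0, 0, -0.033, -0.0015, 0, 0, -0.033, -0.0015, 0, 0, -0.033, -0.0015, 0]'

```text
time_s: 37.25
tcp_pos: [0.5127, 0.3442, 0.173]
eef_rot: [54.2, 90.0, -129.5]
contact_force: [1.1, -0.3, -0.7]
gripper_width: 0.018
```

Request:
play_rows --series '[0.02, 0, 0, 0, 0.02, 0, 0, 0, 0.02, 0, 0, 0, 0, 0, 0, 0, 0, 0, 0, 0]'

```text
time_s: 37.67
tcp_pos: [0.5124, 0.342, 0.1124]
eef_rot: [58.0, 89.8, -125.7]
contact_force: [-0.0, -0.1, -0.2]
gripper_width: 0.0175
```

```bash
python3 -c "
from h import *
from plant import *
c=capture('top');print(tray(c,'pics/t23.png'))
c=capture('wrist');cv2.imwrite('pics/w23.png',c['img']);pickle.dump(c,open('w23.pkl','wb'))
go(W(-.004-.023,.094,.032),-3.85)
"
```

```text
(array([ 0.5180553 , -0.19081512,  0.11442572]), np.float64(0.0020801354639775477))
t 37.77 tcp [0.5135 0.343  0.1145] jawang 176.3 F [ 0.8 -0.2  0.6] w 0.0175 J [ 52.  20. -15.   0. -54. -56.]
d tool [ 0.0825  0.0008 -0.0009] world [ 0.001  -0.0008 -0.0825]
spin to -3.85 : 0.002
```

View pics/w23.png

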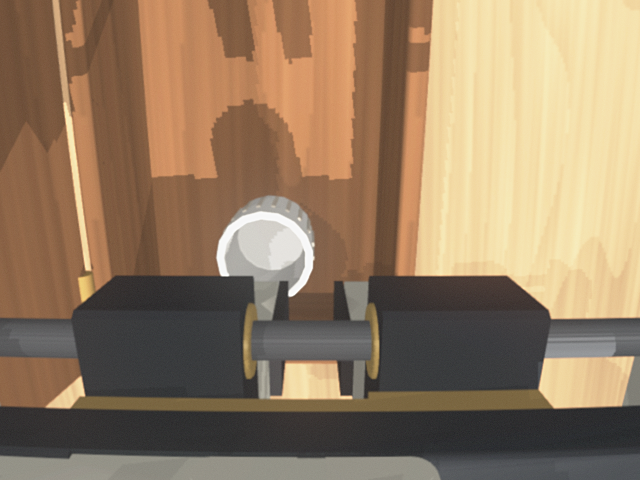

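View pics/t23.png

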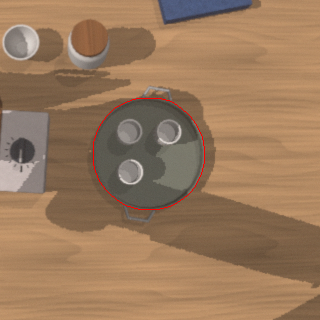

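Request:
play_rows --series '[0.02, 0.001, -0.001, 0, 0.02, 0, 0, 0, 0.015, 0, 0, 0, 0.015, 0, 0, 0, 0, 0, 0, 0]'

```text
time_s: 38.18
tcp_pos: [0.5132, 0.3407, 0.0421]
eef_rot: [43.9, 89.9, -139.9]
contact_force: [-1.1, -1.5, -0.1]
gripper_width: 0.0174
```

Request:
play_rows --series '[0.006, 0, 0, 0, 0.004, 0, 0, 0, 0.002, 0, 0, 0, 0, 0, 0, 0, 0, 0, 0, 0]'

```text
time_s: 38.6
tcp_pos: [0.5141, 0.3418, 0.0321]
eef_rot: [-130.9, 89.9, 45.4]
contact_force: [-0.2, 0.6, 0.2]
gripper_width: 0.0177
```

Request:
play_rows --series '[0, 0, 0, 0, 0, 0, 0, 0, 0, 0, 0, 0, 0, 0, 0, 0, 0, 0, 0, 0]' --jaw 1

```text
time_s: 39.02
tcp_pos: [0.514, 0.3417, 0.0318]
eef_rot: [-142.7, 90.0, 33.5]
contact_force: [-0.4, -1.0, 4.4]
gripper_width: 0.0062
```

Request:
play_rows --series '[-0.015, 0, 0, 0, -0.03, 0, 0, 0, -0.035, 0, 0, 0, -0.035, 0, 0, 0, -0.035, 0, 0, 0]'

```text
time_s: 39.43
tcp_pos: [0.5132, 0.3412, 0.1825]
eef_rot: [38.6, 89.9, -145.1]
contact_force: [1.1, 0.3, -2.0]
gripper_width: 0.0062
```

```bash
python3 -c "
from h import *
from plant import *
c=capture('top');print(tray(c));i=c['img']
cv2.imwrite('pics/t24z.png',cv2.resize(i[200:340,320:460],None,fx=4,fy=4,interpolation=cv2.INTER_CUBIC));pickle.dump(c,open('t24.pkl','wb'))
T=np.array([.518,-.1908,0])
go(T+[-.036,-.040,.0255]-.023*X,-3.85)
"
```

```text
(array([ 0.51803286, -0.19096898,  0.11432224]), np.float64(0.002138655895444097))
t 39.48 tcp [0.5163 0.3433 0.1908] jawang 176.3 F [3.1 2.5 7.2] w 0.0061 J [ 52.  17. -10.   0. -63. -55.]
d tool [0.1615 0.5761 0.0216] world [-0.0573 -0.5726 -0.1653]
spin to -3.85 : 0.003
```

View pics/t24z.png

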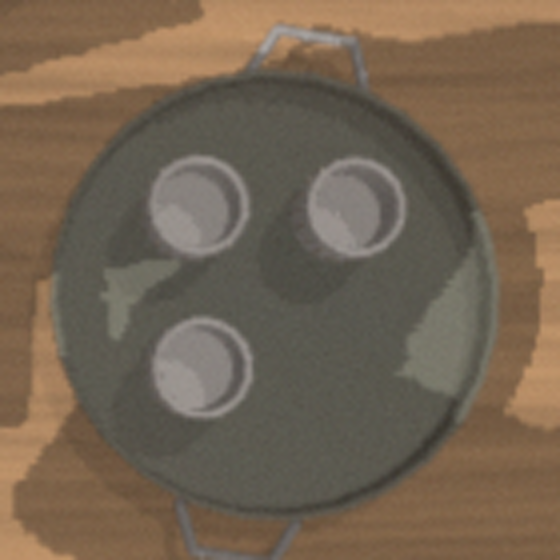

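Request:
play_rows --series '[0, 0.03, 0.0011, 0, 0, 0.038, 0.0011, 0, 0, 0.038, 0.0011, 0, 0, 0.038, 0.0011, 0, 0, 0.038, 0.0011, 0]'

```text
time_s: 39.9
tcp_pos: [0.4954, 0.1587, 0.1809]
eef_rot: [9.3, 90.0, -174.4]
contact_force: [0.5, -0.2, -1.3]
gripper_width: 0.0063
```

Request:
play_rows --series '[0, 0.038, 0.0011, 0, 0, 0.038, 0.0011, 0, 0, 0.038, 0.0011, 0, 0, 0.038, 0.0011, 0, 0, 0.038, 0.0011, 0]'

```text
time_s: 40.32
tcp_pos: [0.4775, -0.0305, 0.1811]
eef_rot: [-60.5, 90.0, 115.8]
contact_force: [1.8, -0.1, -0.8]
gripper_width: 0.0062
```

Request:
play_rows --series '[0, 0.038, 0.0011, 0, 0, 0.038, 0.0011, 0, 0, 0.038, 0.0011, 0, 0, 0.038, 0.0011, 0, 0, 0.038, 0.0011, 0]'

```text
time_s: 40.73
tcp_pos: [0.4597, -0.2198, 0.1811]
eef_rot: [-84.9, 90.0, 91.4]
contact_force: [1.1, 0.8, -1.4]
gripper_width: 0.006
```

Request:
play_rows --series '[0.02, 0.012, 0, 0, 0.02, 0, 0, 0, 0.02, 0, 0, 0, 0, 0, 0, 0, 0, 0, 0, 0]'

```text
time_s: 41.15
tcp_pos: [0.4588, -0.2301, 0.1206]
eef_rot: [-1.9, 89.8, 174.4]
contact_force: [-0.1, -0.3, -0.1]
gripper_width: 0.0057
```

```bash
python3 -c "
from h import *
from plant import *
c=capture('wrist');cv2.imwrite('pics/w25.png',c['img'])
T=np.array([.518,-.1908,0])
go(T+[-.036,-.040,.0255]-.023*X,-3.85)
"
```

```text
t 41.2 tcp [ 0.4599 -0.2302  0.1217] jawang 176.3 F [ 0.8 -0.2 -0.5] w 0.0062 J [ -5.  11. -28.   0. -51.   1.]
d tool [ 0.0962 -0.0009  0.0008] world [-0.0008  0.0009 -0.0962]
spin to -3.85 : 0.002
```

View pics/w25.png

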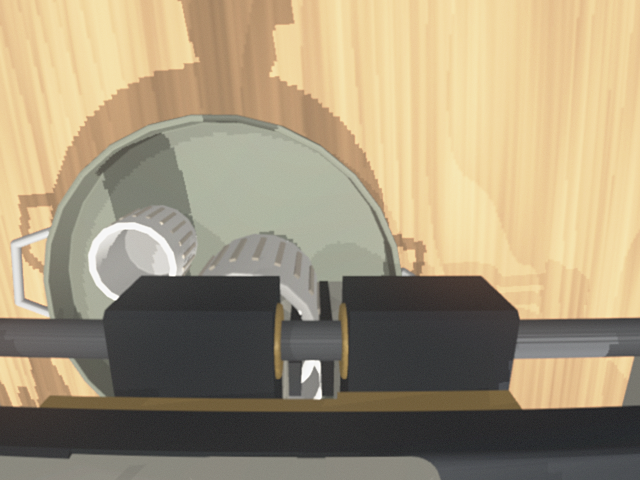

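Request:
play_rows --series '[0.02, 0, 0, 0, 0.025, 0, 0, 0, 0.025, 0, 0, 0, 0.015, 0, 0, 0, 0.004, 0, 0, 0]'

```text
time_s: 41.62
tcp_pos: [0.4594, -0.2296, 0.0314]
eef_rot: [-6.3, 89.9, 170.0]
contact_force: [-0.0, -0.1, -0.6]
gripper_width: 0.0061
```

Request:
play_rows --series '[0.003, 0, 0, 0, 0.001, 0, 0, 0, 0.001, 0, 0, 0, 0.001, 0, 0, 0, 0, 0, 0, 0]'

```text
time_s: 42.03
tcp_pos: [0.4604, -0.2302, 0.0272]
eef_rot: [177.1, 89.9, -6.6]
contact_force: [1.2, -0.8, -1.3]
gripper_width: 0.0063
```

Request:
play_rows --series '[0.0015, 0, 0, 0, 0.001, 0, 0, 0, 0, 0, 0, 0, 0, 0, 0, 0, 0, 0, 0, 0]'

```text
time_s: 42.45
tcp_pos: [0.46, -0.2303, 0.0248]
eef_rot: [164.7, 89.9, -19.0]
contact_force: [-3.0, 1.7, 7.3]
gripper_width: 0.0059
```

Request:
play_rows --series '[0, 0, 0, 0, 0, 0, 0, 0, 0, 0, 0, 0, 0, 0, 0, 0, 0, 0, 0, 0]' --jaw 20

```text
time_s: 42.87
tcp_pos: [0.4597, -0.2302, 0.0238]
eef_rot: [6.3, 90.0, -177.4]
contact_force: [-0.3, 0.9, 0.0]
gripper_width: 0.0173
```

Request:
play_rows --series '[-0.01, 0, 0, 0, -0.02, 0, 0, 0, -0.04, 0, 0, 0, -0.04, 0, 0, 0, -0.04, 0, 0, 0]'

```text
time_s: 43.28
tcp_pos: [0.4591, -0.2302, 0.1763]
eef_rot: [15.8, 90.0, -167.9]
contact_force: [0.6, -0.5, -0.4]
gripper_width: 0.0174
```

Request:
play_rows --series '[-0.035, 0, 0, 0, -0.035, 0, 0, 0, -0.035, 0, 0, 0, -0.035, 0, 0, 0, 0, 0, 0, 0]' --jaw 32

```text
time_s: 43.7
tcp_pos: [0.462, -0.2315, 0.3224]
eef_rot: [164.5, 89.3, -19.2]
contact_force: [1.0, -0.5, 0.4]
gripper_width: 0.028
```

```bash
python3 -c "
from h import *
from plant import *
for n in ['scene','top']:
  c=capture(n);cv2.imwrite(f'pics/{n}26.png',c['img']);pickle.dump(c,open(n+'26.pkl','wb'))
go([.6484,.240,.32],-3.85)
"
```

```text
t 43.8 tcp [ 0.4601 -0.2302  0.3162] jawang 176.2 F [ 0.1 -0.8 -0.5] w 0.0281 J [ -5.   2. -11.  -0. -77.   1.]
d tool [-0.0032 -0.4815 -0.1571] world [0.1883 0.4702 0.0038]
spin to -3.85 : 0.002
```

View pics/scene26.png

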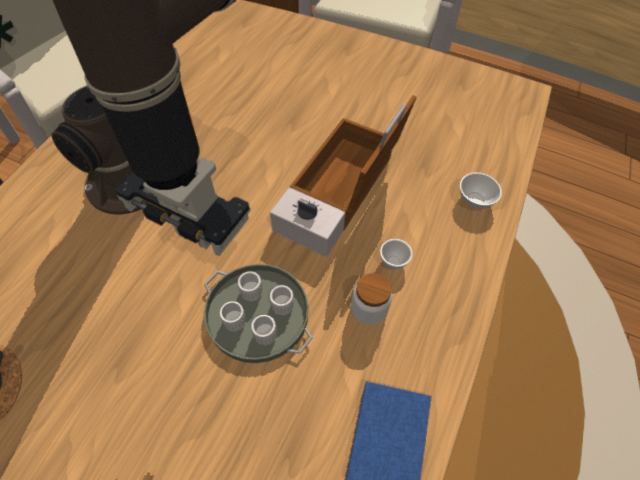

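View pics/top26.png

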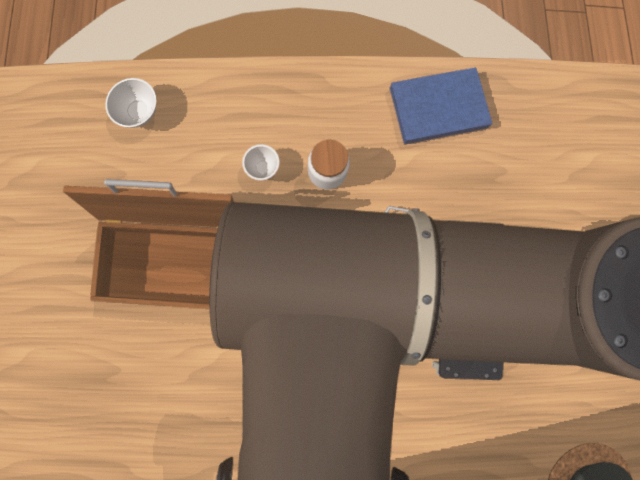

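```bash
python3 -c "
from h import *
c=pickle.load(open('top26.pkl','rb'));print(onz(c,(142,185),.276));t=1.72+.0361;print(W(.078-.19413*np.cos(t),0,.08+.19413*np.sin(t)))
i=c['img'];cv2.imwrite('pics/t26z.png',cv2.resize(i[165:235,60:250],None,fx=4,fy=4))
"
```

```text
[0.64500042 0.22971166 0.276     ]
[0.64861074 0.23896113 0.27080656]
```

View pics/t26z.png

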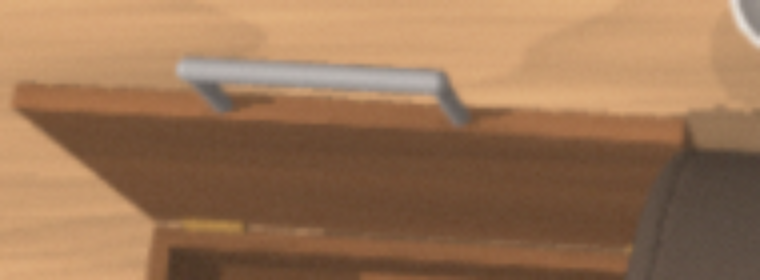

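Request:
play_rows --series '[0, -0.033, 0, 0, 0, -0.033, 0, 0, 0, -0.033, 0, 0, 0, -0.033, 0, 0, 0, -0.033, 0, 0]' --jaw 32

```text
time_s: 44.22
tcp_pos: [0.4695, -0.0643, 0.313]
eef_rot: [10.2, 89.9, -173.6]
contact_force: [0.9, 0.3, 0.2]
gripper_width: 0.0281
```

Request:
play_rows --series '[0, -0.0316, -0.0158, 0, 0, -0.0316, -0.0158, 0, 0, -0.0316, -0.0158, 0, 0, -0.0316, -0.0158, 0, 0, -0.0316, -0.0158, 0]' --jaw 34

```text
time_s: 44.63
tcp_pos: [0.5595, 0.0885, 0.313]
eef_rot: [22.7, 89.9, -161.0]
contact_force: [0.0, -1.5, 0.7]
gripper_width: 0.0297
```

Request:
play_rows --series '[0, -0.0316, -0.0158, 0, 0, -0.0316, -0.0158, 0, 0, -0.0316, -0.0158, 0, 0, -0.0316, -0.0158, 0, 0, -0.0316, -0.0158, 0]'

```text
time_s: 45.05
tcp_pos: [0.6489, 0.2408, 0.3125]
eef_rot: [32.6, 89.9, -151.1]
contact_force: [1.1, -0.3, 1.0]
gripper_width: 0.0299
```

Request:
play_rows --series '[0, 0, 0, 0, 0, 0, 0, 0, 0, 0, 0, 0, 0, 0, 0, 0, 0, 0, 0, 0]'

```text
time_s: 45.47
tcp_pos: [0.6485, 0.2385, 0.3145]
eef_rot: [-147.8, 90.0, 28.4]
contact_force: [0.1, -0.2, -0.4]
gripper_width: 0.0297
```

```bash
python3 -c "
from h import *
from plant import *
c=capture('wrist');cv2.imwrite(f'pics/w27.png',c['img'])
go([.6488,.240,.2535],-3.85)
"
```

```text
t 45.52 tcp [0.6486 0.2385 0.3147] jawang 176.2 F [-0.4 -0.4  1.1] w 0.0298 J [ 36.  20.  11.   0. -81. -40.]
d tool [ 0.0612 -0.0015 -0.0001] world [ 0.0002  0.0015 -0.0612]
spin to -3.85 : 0.001
```

View pics/w27.png

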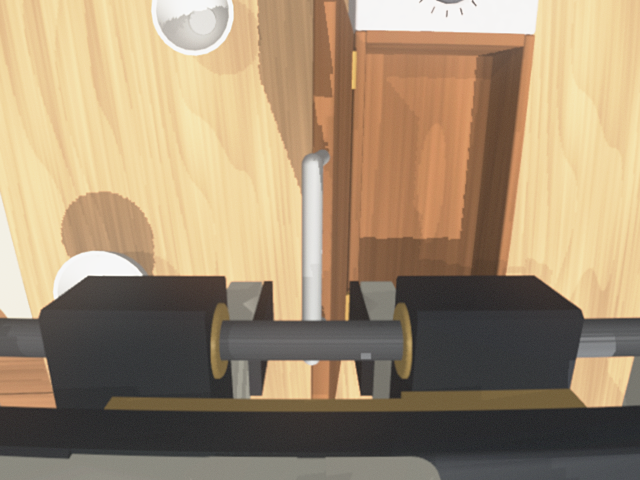

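Centred on the bar. Descend and grip.

Request:
play_rows --series '[0.016, 0, 0, 0, 0.016, 0, 0, 0, 0.016, 0, 0, 0, 0.013, 0, 0, 0, 0, 0, 0, 0]'

```text
time_s: 45.93
tcp_pos: [0.6474, 0.2383, 0.2504]
eef_rot: [23.8, 89.8, -160.0]
contact_force: [-1.1, -0.7, -0.2]
gripper_width: 0.0298
```

Request:
play_rows --series '[0, 0, 0, 0, 0, 0, 0, 0, 0, 0, 0, 0, 0, 0, 0, 0, 0, 0, 0, 0]' --jaw 2 --squeeze 12

```text
time_s: 46.35
tcp_pos: [0.6484, 0.2395, 0.2542]
eef_rot: [-94.5, 90.0, 81.8]
contact_force: [-5.3, 0.0, 5.4]
gripper_width: 0.0097
```

```bash
python3 -c "
from h import *
go(None)
t=np.linspace(1.72,0,36);r=.19413;d=.0361
x=-r*np.cos(t+d);z=r*np.sin(t+d)
cx=np.round(-(z-z[0]),4);cz=np.round(-(x-x[0]),4)
for k in range(7):
  print([float(v) for j in range(5*k,5*k+5) for v in (round(cx[j+1]-cx[j],4),0,round(cz[j+1]-cz[j],4),0)])
"
```

```text
t 46.35 tcp [0.6484 0.2395 0.2542] jawang 176.3 F [-5.3  0.   5.4] w 0.0097 J [ 36.  21.   5.  -0. -74. -40.]
[-0.0015, 0.0, 0.0094, 0.0, -0.0011, 0.0, 0.0095, 0.0, -0.0006, 0.0, 0.0095, 0.0, -0.0001, 0.0, 0.0096, 0.0, 0.0003, 0.0, 0.0095, 0.0]
[0.0008, 0.0, 0.0095, 0.0, 0.0013, 0.0, 0.0094, 0.0, 0.0018, 0.0, 0.0094, 0.0, 0.0022, 0.0, 0.0093, 0.0, 0.0026, 0.0, 0.0092, 0.0]
[0.0031, 0.0, 0.009, 0.0, 0.0035, 0.0, 0.0089, 0.0, 0.004, 0.0, 0.0086, 0.0, 0.0044, 0.0, 0.0085, 0.0, 0.0048, 0.0, 0.0082, 0.0]
[0.0052, 0.0, 0.008, 0.0, 0.0056, 0.0, 0.0078, 0.0, 0.0059, 0.0, 0.0074, 0.0, 0.0064, 0.0, 0.0072, 0.0, 0.0066, 0.0, 0.0068, 0.0]
[0.007, 0.0, 0.0065, 0.0, 0.0073, 0.0, 0.0061, 0.0, 0.0076, 0.0, 0.0058, 0.0, 0.0079, 0.0, 0.0054, 0.0, 0.0081, 0.0, 0.005, 0.0]
[0.0083, 0.0, 0.0046, 0.0, 0.0086, 0.0, 0.0042, 0.0, 0.0088, 0.0, 0.0037, 0.0, 0.0089, 0.0, 0.0034, 0.0, 0.0091, 0.0, 0.0028, 0.0]
[0.0092, 0.0, 0.0025, 0.0, 0.0094, 0.0, 0.0019, 0.0, 0.0094, 0.0, 0.0015, 0.0, 0.0095, 0.0, 0.0011, 0.0, 0.0095, 0.0, 0.0006, 0.0]
```

Request:
play_rows --series '[-0.0015, 0, 0.0094, 0, -0.0011, 0, 0.0095, 0, -0.0006, 0, 0.0095, 0, -0.0001, 0, 0.0096, 0, 0.0003, 0, 0.0095, 0]'

```text
time_s: 46.77
tcp_pos: [0.6005, 0.243, 0.2562]
eef_rot: [-122.4, 89.9, 53.8]
contact_force: [-0.2, 2.0, 1.0]
gripper_width: 0.0092
```

Request:
play_rows --series '[0.0008, 0, 0.0095, 0, 0.0013, 0, 0.0094, 0, 0.0018, 0, 0.0094, 0, 0.0022, 0, 0.0093, 0, 0.0026, 0, 0.0092, 0]'

```text
time_s: 47.18
tcp_pos: [0.5538, 0.246, 0.2469]
eef_rot: [-89.8, 90.0, 86.5]
contact_force: [0.7, 3.5, 0.7]
gripper_width: 0.0094
```

Request:
play_rows --series '[0.0031, 0, 0.009, 0, 0.0035, 0, 0.0089, 0, 0.004, 0, 0.0086, 0, 0.0044, 0, 0.0085, 0, 0.0048, 0, 0.0082, 0]'

```text
time_s: 47.6
tcp_pos: [0.5109, 0.2487, 0.227]
eef_rot: [-101.7, 90.0, 74.5]
contact_force: [0.5, 4.6, -0.1]
gripper_width: 0.0094
```

Request:
play_rows --series '[0.0052, 0, 0.008, 0, 0.0056, 0, 0.0078, 0, 0.0059, 0, 0.0074, 0, 0.0064, 0, 0.0072, 0, 0.0066, 0, 0.0068, 0]'

```text
time_s: 48.02
tcp_pos: [0.4738, 0.2509, 0.197]
eef_rot: [36.1, 90.0, -147.6]
contact_force: [-0.9, 4.2, -0.7]
gripper_width: 0.0097
```

Request:
play_rows --series '[0.007, 0, 0.0065, 0, 0.0073, 0, 0.0061, 0, 0.0076, 0, 0.0058, 0, 0.0079, 0, 0.0054, 0, 0.0081, 0, 0.005, 0]'

```text
time_s: 48.43
tcp_pos: [0.4452, 0.2527, 0.159]
eef_rot: [64.2, 90.0, -119.6]
contact_force: [0.6, 3.1, -1.5]
gripper_width: 0.0093
```

Request:
play_rows --series '[0.0083, 0, 0.0046, 0, 0.0086, 0, 0.0042, 0, 0.0088, 0, 0.0037, 0, 0.0089, 0, 0.0034, 0, 0.0091, 0, 0.0028, 0]'

```text
time_s: 48.85
tcp_pos: [0.4267, 0.2538, 0.1151]
eef_rot: [49.9, 90.0, -133.8]
contact_force: [-0.3, 3.1, -0.5]
gripper_width: 0.0096
```

```bash
python3 -c "
from h import *
go(W(-.116,0,.0705))
"
```

```text
t 48.85 tcp [0.4267 0.2538 0.1151] jawang 176.2 F [-0.3  3.1 -0.5] w 0.0096 J [ 53.  10. -30.  -0. -50. -57.]
d tool [ 0.0446 -0.0001  0.0073] world [-0.0073  0.0006 -0.0446]
```

Request:
play_rows --series '[0.0092, 0, 0.0025, 0, 0.0094, 0, 0.0019, 0, 0.0094, 0, 0.0015, 0, 0.0095, 0, 0.0011, 0, 0.0075, 0, 0.0004, 0]'

```text
time_s: 49.27
tcp_pos: [0.4192, 0.2542, 0.0698]
eef_rot: [43.1, 89.9, -140.6]
contact_force: [-4.2, 3.5, 0.1]
gripper_width: 0.0094
```

Request:
play_rows --series '[0.001, 0, 0, 0, 0.001, 0, 0, 0, 0.001, 0, 0, 0, 0, 0, 0, 0, 0, 0, 0, 0]'

```text
time_s: 49.68
tcp_pos: [0.4191, 0.2541, 0.0672]
eef_rot: [37.1, 89.9, -146.6]
contact_force: [-4.9, 4.0, -2.3]
gripper_width: 0.0093
```

Request:
play_rows --series '[0.001, 0, 0, 0, 0.001, 0, 0, 0, 0.001, 0, 0, 0, 0, 0, 0, 0, 0, 0, 0, 0]'

```text
time_s: 50.1
tcp_pos: [0.4192, 0.2541, 0.0655]
eef_rot: [45.5, 89.9, -138.2]
contact_force: [-10.5, 1.5, 13.2]
gripper_width: 0.0094
```

```bash
python3 -c "
from h import *
from plant import *
go(None)
c=capture('scene');cv2.imwrite('pics/s28.png',cv2.resize(c['img'][80:260,240:420],None,fx=3.3,fy=3.3))
"
```

```text
t 50.1 tcp [0.4192 0.2541 0.0655] jawang 176.3 F [-10.5   1.5  13.2] w 0.0094 J [ 54.  13. -34.  -0. -43. -58.]
```

View pics/s28.png

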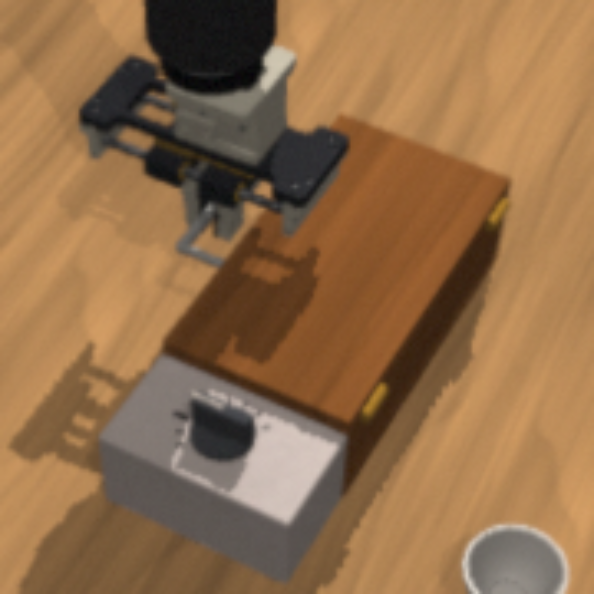

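Lid shut with upward reaction of 13 N. Release, rise clear, and check.

Request:
play_rows --series '[0, 0, 0.001, 0, 0, 0, 0, 0, 0, 0, 0, 0, 0, 0, 0, 0, 0, 0, 0, 0]' --jaw 28

```text
time_s: 50.57
tcp_pos: [0.4189, 0.2543, 0.0649]
eef_rot: [79.3, 90.0, -104.4]
contact_force: [-0.3, -0.3, 1.0]
gripper_width: 0.0243
```

```bash
python3 -c "
from h import *
go(W(-.116,0,.0705))
"
```

```text
t 50.57 tcp [0.4189 0.2543 0.0649] jawang 176.2 F [-0.3 -0.3  1. ] w 0.0243 J [ 54.  13. -34.   0. -43. -58.]
d tool [-0.0056 -0.0001 -0.0005] world [0.0005 0.0001 0.0056]
```

Request:
play_rows --series '[-0.01, 0, 0, 0, -0.02, 0, 0, 0, -0.03, 0, 0, 0, -0.035, 0, 0, 0, -0.035, 0, 0, 0]'

```text
time_s: 50.98
tcp_pos: [0.4185, 0.2539, 0.1961]
eef_rot: [62.8, 89.9, -120.9]
contact_force: [0.3, 1.4, -0.7]
gripper_width: 0.0245
```

Request:
play_rows --series '[-0.03, -0.02, 0, 0, -0.03, -0.03, 0, 0, -0.02, -0.035, 0, 0, 0, -0.035, 0, 0, 0, -0.035, 0, 0]'

```text
time_s: 51.4
tcp_pos: [0.4294, 0.4106, 0.2766]
eef_rot: [-118.4, 89.8, 57.9]
contact_force: [1.5, -0.5, -0.0]
gripper_width: 0.0246
```

Request:
play_rows --series '[0, -0.035, 0, 0, 0, -0.035, 0, 0, 0, -0.035, 0, 0, 0, -0.035, 0, 0, 0, 0, 0, 0]'

```text
time_s: 51.82
tcp_pos: [0.4378, 0.5531, 0.2713]
eef_rot: [71.6, 89.9, -112.0]
contact_force: [-0.7, -0.9, -1.4]
gripper_width: 0.0247
```

```bash
python3 -c "
from h import *
from plant import *
go(None)
for n in ['top','scene']:
  c=capture(n);i=c['img'];pickle.dump(c,open(n+'29.pkl','wb'));cv2.imwrite(f'pics/{n}29.png',i)
i=pickle.load(open('top29.pkl','rb'))['img']
cv2.imwrite('pics/t29z.png',cv2.resize(i[200:340,80:460],None,fx=2.1,fy=2.1,interpolation=cv2.INTER_CUBIC))
cv2.imwrite('pics/t29d.png',cv2.resize(i[225:320,230:300],None,fx=6,fy=6,interpolation=cv2.INTER_CUBIC))
"
```

```text
t 51.82 tcp [0.4378 0.5531 0.2713] jawang 176.4 F [-0.7 -0.9 -1.4] w 0.0247 J [ 67.  22.   9.   0. -77. -71.]
```

View pics/t29z.png

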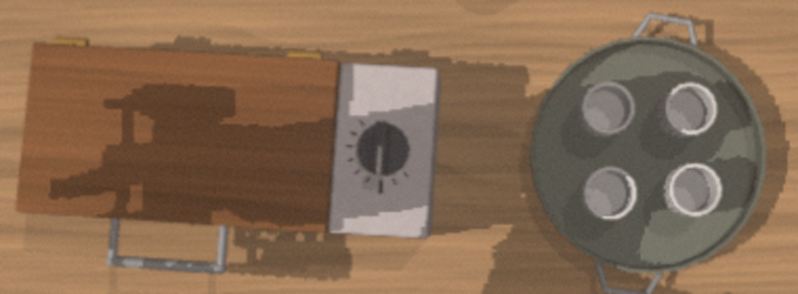

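View pics/t29d.png

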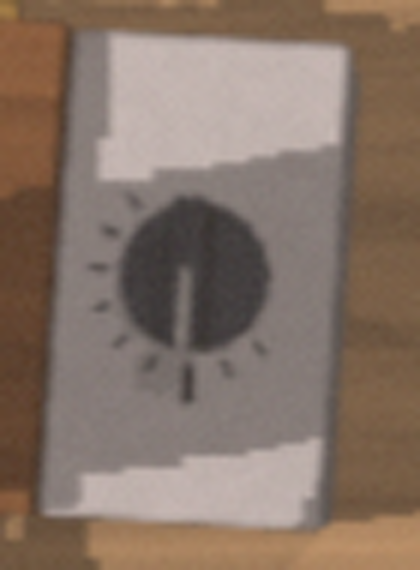

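View pics/scene29.png

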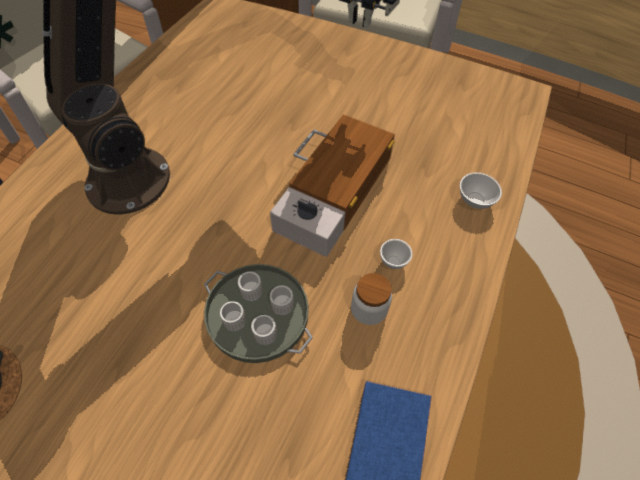

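```bash
python3 -c "
from h import *
c=pickle.load(open('top29.pkl','rb'))
g=lambda x,y,z:onz(c,(x/6+230-.4,y/6+225-.4),z)
a,b=g(187,268,.113),g(182,347,.113);v=b-a;print(a,b,np.degrees(np.arctan2(v@Y,-(v@X))))
f=lambda x,y,z:onz(c,(x/2.1+80-.26,y/2.1+200-.26),z).round(4)
print(f(17,211,.092),f(329,231,.092),f(112,263,.09),f(223,268,.09))
"
```

```text
[0.52272164 0.0592225  0.113     ] [0.49851722 0.06080968 0.113     ] -0.09826327687396684
[0.4682 0.3927 0.092 ] [0.4488 0.1071 0.092 ] [0.4214 0.3037 0.09  ] [0.4167 0.2025 0.09  ]
```

```bash
python3 -c "
from plant import *
print(close_job())"
```

```text
the job is handed in; nothing more can be done
None
```

The job is done and handed in at about 52 s. I turned the dial to zero with the lid shut and lifted the lid onto its stop. I then moved all four cups one by one into the tray and lowered the lid shut again by its handle.

**Last checks (pictures just before handing in):**
- **Dial:** the pointer reads about 0.1° from the zero mark.
- **Lid:** its front corners and handle are within about 2 mm of where they were at the start, so it is shut. It pushed back with 13 N when pressed down.
- **Cups:** all four stand upright and apart inside the tray, and the box looked empty before I shut the lid.
- **Canister and sugar bowl:** no contact, and they look unmoved.
- **Robot:** clear of everything, fingers empty.

**What disagreed:**
- **Tray:** it was knocked about 14 mm partway through. I measured it again before placing the third and fourth cups, and the two already in it stayed upright.
- **Wrist camera:** it put the first cup about 6 mm off the top view by eye, but a rim fit in the same picture agreed with the top view. The rim positions for the second and third cups agreed within about 1 mm.

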